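Torque the cutter nut with a click wrench

TASK

The nut that holds the cutter on its arbor in the tightening stand is only finger-tight: take the click wrench from its wooden rest, fit its socket right down over the nut and turn it clockwise (seen from above) until the wrench clicks, that is, until its handle breaks over at the hinge behind the head. Stop as soon as you feel it give, without forcing the handle on towards its stop, then lift the wrench off and lay it back in its rest the way it lay. Keep wrench and fingers off the cutter and leave the other things on the bench where they are.

Things in the scene. Friction and masses are not known exactly. Their poses are not given: they have to be found in the camera images.
- stand: Grey cast tightening stand bolted to the bench, base 130 x 130 x 14 mm, a steel arbor upright in it on the stand's z axis. Origin: centre of its underside, z up. Upwards: column and flange (radius up to 38 mm) to 84 mm, cutter 84-98, collar (radius 24) 98-110, washer (radius 23) 110-114, hex nut 114-132, arbor end (radius 9.5) to 137 mm.
- cutter: Dark steel cutter disc on the arbor, radius 51 mm, 14 mm thick, with six carbide tips that reach out to radius 60 mm. Origin: centre of its underside, 84 mm over the bench top. Not to be touched.
- nut (a point): Centre of the nut's top face (hex, 30 mm across flats, 18 mm high, top corners chamfered 3 mm, oiled), 132 mm over the bench top. z up, x points to a corner. Turns about z with 0.3 N m drag, stays where left. Clockwise from above tightens; after 0.5-0.85 rad it stops dead, home. Where is not given and varies: at home x points along the stand's -y to within 0.2 rad.
- rest: Plywood wrench rest fixed to the bench, base 240 (along x) x 80 x 12 mm, two uprights 16 mm thick at x = -70 and +83 mm with notches 30 and 37 mm wide, floors at 57 and 54.5 mm, cheeks leaning out at the top to 76 mm. Origin: centre of the underside, z up. The wrench lies in the notches, handle to +x: socket point at x -145, y 0, z 21 mm, grip point at x -20, y 0, z 68 mm.
- socket (a point): Centre of the wrench socket's open mouth (lower end); z up along the socket's axis, x along the handle. Socket 45 mm across outside; inside hex 31.4 mm across flats, 27 mm deep (tight in the lowest 11), a corner along x: it fits when x points to any nut corner (play 5 degrees, 0.7 mm). Fully down the mouth rests on the washer, 18 mm below the nut's top. Head radius 22 mm, top 66 mm over the mouth.
- hinge (a point): Upright pin that joins the wrench's handle to its head, 40 mm from the socket axis, 47 mm above the socket's mouth. A preloaded spring keeps the handle straight; it gives way only clockwise, at 0.9 N m about this pin, then the load drops (0.63 N m at 0.1 rad); let go, it springs straight. It has clicked at 0.05 rad; past 0.17 rad it is overstrained, hard stop 0.24 rad.
- grip (a point): Where the handle is best taken: flat-sided steel bar 20 mm wide, 22 mm high, from 43 to 187 mm from the socket axis; this point is on its centre line 125 mm from the axis, 47 mm above the mouth. x along the handle away from the head, z up. About 10 N sideways here makes the click. A round dark handle follows to 292 mm. The wrench weighs 0.44 kg, balance point 95 mm from the axis.
- glue_bottle: Green glue bottle with a red nozzle, 60 mm across and 189 mm tall, standing on the bench at the right. A bystander; origin at the centre of its foot.
- tape_measure: Yellow and black pocket tape measure, 66 x 84 x 44 mm. A bystander; origin under its centre.
- pencil: Flat carpenter's pencil, 175 mm long, lying on the bench. A bystander; origin under its centre.

How it is judged:
On the way, in this order (a step that is already met when the one before it is completed fails the run):
1. the socket is fully down over the nut (horizontal distance between socket and nut below 0.004 m and z of socket in the frame of nut below -0.013 m and angle between socket's own z axis and vertical below 0.12 rad), for 0.2 s.
2. with the socket on the nut, the wrench's handle has broken over at its hinge (the click) (all of step 1 and angle between the x axis of socket and the x axis of grip, either way round above 0.05 rad), for 0.1 s.
3. the wrench is lifted clear of the nut (z of socket in the frame of nut above 0.005 m), for 0.1 s.
At the end, for the whole second after the job is handed in: The wrench lies at rest in both notches of its rest, socket down and handle to the same end as before (within 30 mm along the rest, upright within 7 degrees), and the nut is left home: its reference corner within 0.27 rad of the stand's -y axis (x of socket in the frame of rest between -0.175 and -0.115 m and y of grip in the frame of rest between -0.009 and 0.009 m and y of socket in the frame of rest between -0.015 and 0.015 m and z of grip in the frame of rest between 0.061 and 0.075 m and angle between socket's own z axis and vertical below 0.12 rad and angle between the x axis of nut and the y axis of stand, either way round below 0.27 rad); the robot touches nothing.
It fails at once if the handle is forced on past the click towards its stop (more than 0.17 rad of break-over) (angle between the x axis of socket and the x axis of grip, either way round above 0.17 rad).
It fails at once if the cutter is touched with more than 2 N (contact force between cutter and anything else above 2 N).
It fails at once if the glue bottle, tape measure or pencil is moved by more than 20 mm (distance of any of glue_bottle, tape_measure, pencil from where it was at the start of the episode above 0.02 m).
It also fails if it takes over 64 s, if anything falls off the work surface, if the arm or the gripper's body presses on something with over 40 N, if the wrist force passes 120 N, or if a joint passes its speed limit or range.

ROBOT

A 7-joint arm with a two-finger parallel gripper is mounted at the origin on a cart in front of the work surface, level with it; the furniture and walls round the work are solid. World frame = base frame: x ahead of the robot, y to its left, z up, the work surface at z = 0. Lengths are in m, angles in rad, forces in N, time in s.
With the tool pointing down it reaches from about 0.425 to 0.975 m from the base axis. Payload 16.7 kg.
Tool frame: the origin (TCP) lies at the very end of the fingers, on their centre line; the grasp point (between the pads) lies 19 mm behind it; z points along the fingers, y is the line along which they close (so a half turn about z gives the same grasp; the last joint's range is limited). The gripper opens to 85 mm and grips with 20 to 120 N. Pads are 22 mm wide; open, the fingers measure 114 mm over their backs; the gripper's body (76 mm by 85 mm) begins 54 mm behind the grasp point. The pads swing forward as they close: fully open they stand 13 mm farther back than shut.
Start: joints at [-1.484, 0.426, 0.074, 1.606, -0.034, 1.111, -0.067], TCP at [0.158, 0.656, 0.231] pointing down, gripper open.
Joint ranges: [-2.85, 2.85], [-0.5, 2.14], [-1.23, 1.37], [0.21, 2.46], [-1.02, 4.16], [0.16, 2.05], [-2.73, 2.73]. Speed limits (rad/s): [1.89, 1.89, 2.39, 2.39, 3.01, 3.01, 3.01].

INTERFACE

Orientations are given as [roll, pitch, yaw] about the fixed x, y, z axes, in that order (R = Rz(yaw) Ry(pitch) Rx(roll)).
In Python, from rig import robot, read_camera, calibration, order gives the robot as it stands. The module is installed in compiled form; this text tells all that it offers.
- The arm moves only by the shell command python3 -m jog 'ROWS' [FORCE]. ROWS is JSON, a list of rows, each a list of 7 numbers: the shift along the tool's x, y, z in cm, then the turn, a rotation vector about the tool's x, y, z in rad, then the opening, from 0 (shut) to 1 (fully open). In form: [[dx, dy, dz, ax, ay, az, grip], ...]. A call has 1 to 10 rows; each row is the pose to reach, as a shift and turn from the pose commanded when the call began, along the tool's axes at that moment; what a row does not reach only later rows make up. A row lasts 1/8 s, in which the tool goes at most 62.5 mm and 10.7 degrees, less where a joint would pass 70% of its speed; a pose out of reach is approached as far as the arm can. A call with a gripper value outside its range is refused whole. The fingers move at their own pace and stop on an object; FORCE is the grip in N (left out, the last holds). Time passes only in rows, so rows that repeat a pose let the fingers close. It gives the time, the measured TCP pose, the force, the opening and the grip force at its end, in the units of the state.
- robot.state(): the state, without advancing time (a new reading comes with each control period).
- read_camera(name): name is "scene" or "top"; returns (picture, depth): 480x640x3 uint8, red, green, blue; 480x640 float32, m along the optical axis (not along the pixel's ray), 0 where there is no reading.
- calibration(name): a dict with "fx", "fy", "cx", "cy" (pixels), "position" and "orientation" of the camera in the world. Camera axes: x right, y down, z forward; pixel columns grow to the right and rows downward; lengths in m; the calibration is good to about 2 mm. A picture is of the moment at which its call begins. calibration takes no time and is no camera call.
- order.hand_in(): hands the job in; it is judged then, once.
The state is a dict: "time": time; "q": joint angles; "qd": joint speeds; "effort": joint torques, N m; "ee_pos": TCP position; "tcp_rot": TCP orientation; "contact_force": force on the tool from outside, world axes, zero at the start; "ft_torque": the same for the moment, N m; "width": finger opening in m; "gripper_force": force on a finger pad.
Only numpy, scipy, OpenCV 4.12 (cv2) and the standard library are available. Lean on these libraries where they do the work, as an engineer would, in place of code of your own. Each camera call takes 0.05 s, during which the arm holds its last target. There are 200 camera calls.

## Working session

There is one attempt and no reset: what is moved stays moved. The work goes in short steps, Python scripts to look and compute and a shell command to move; the robot and the scene stay as the last step left them, time stands still between calls to the robot, and variables do not carry over. Pictures are saved under pics/ and viewed, at most 10 in all, crops included, and the job is handed in when it is done.

```bash
mkdir -p pics; cat > h.py <<'E'
import numpy as np, cv2
from scipy.spatial.transform import Rotation as R
from rig import robot, read_camera, calibration, order
def cam(n):
    p,d=read_camera(n); c=calibration(n); o=np.array(c["orientation"],float)
    M=R.from_euler('xyz',o).as_matrix() if o.size==3 else (o.reshape(3,3) if o.size==9 else R.from_quat(o).as_matrix())
    v,u=np.mgrid[0:480,0:640]
    P=np.stack([(u-c["cx"])/c["fx"]*d,(v-c["cy"])/c["fy"]*d,d],-1)@M.T+np.array(c["position"])
    P[d==0]=np.nan
    return p,d,P
E
python3 - <<'E'
from h import *
for n in("scene","top"):
    print(calibration(n)); p,d,P=cam(n); cv2.imwrite(f"pics/{n}0.png",p[...,::-1]); np.save(f"{n}0.npy",P)
print(robot.state())
E
```

```text
{'fx': 475.5809989052238, 'fy': 475.5809989052238, 'cx': 315.32901207260954, 'cy': 236.1636396514183, 'position': array([ 0.28943273, -0.74199031,  0.78831132]), 'orientation': array([-2.41424663,  0.01269412, -0.48639136])}
{'fx': 447.58061998025977, 'fy': 447.58061998025977, 'cx': 320.3952441348564, 'cy': 239.4085292056074, 'position': array([ 0.40088762, -0.1631034 ,  1.06632672]), 'orientation': array([-2.93547842, -0.00495585, -1.63937513])}
{'time': 0.1, 'q': array([-1.48344735,  0.42662102,  0.07385822,  1.60653096, -0.03407557,
        1.11080447, -0.06713408]), 'qd': array([ 0.00058191, -0.00055964, -0.00268196, -0.00246649,  0.00158381,
       -0.00112774,  0.00016993]), 'effort': array([ 8.17166758e-03, -9.51539040e+01,  3.77158418e+00, -4.64405072e+01,
        1.96406624e-02,  6.56807286e-03, -2.55998623e-05]), 'ee_pos': array([0.15833273, 0.65579651, 0.23071842]), 'tcp_rot': array([-3.14049219e+00,  9.76058130e-05,  2.90468450e+00]), 'contact_force': array([ 0.08377649,  0.05645815, -0.70648823]), 'ft_torque': array([-0.01364601,  0.01767373, -0.01295546]), 'gripper_force': 0.0, 'width': 0.08578130698731763}
```

View pics/scene0.png

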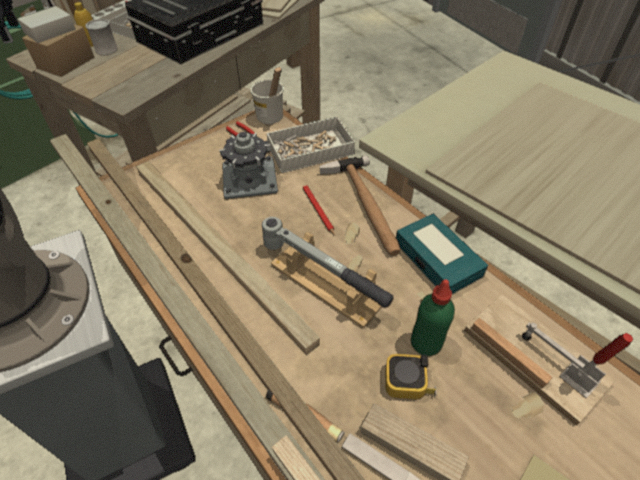

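View pics/top0.png

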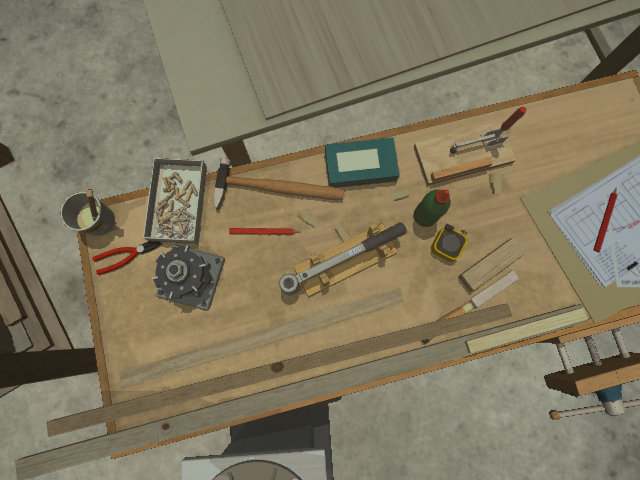

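The top view shows the stand at about (178,270) and the wrench with its head at (290,284), its handle running to (403,230). The glue bottle is at (432,207), the tape measure at (450,242) and the pencil at (265,231).

```bash
python3 - <<'E'
from h import *
p=cv2.imread("pics/top0.png"); P=np.load("top0.npy")
a=cv2.resize(p[235:315,140:230],None,fx=7,fy=7,interpolation=cv2.INTER_CUBIC)
cv2.imwrite("pics/nut0.png",a)
def fmt(m): 
    q=P[m]; return np.nanmean(q,0).round(4),len(q)
z=P[...,2]
v,u=np.mgrid[0:480,0:640]
box=lambda u0,u1,v0,v1:(u>=u0)&(u<u1)&(v>=v0)&(v<v1)
s=box(140,230,235,315)
for lo,hi in[(.134,.142),(.127,.134),(.108,.118),(.09,.104),(.01,.02)]:
    m=s&(z>lo)&(z<hi); print(lo,hi,fmt(m)); 
    if m.sum()>4:
        print(cv2.minEnclosingCircle(P[m][:,:2].astype(np.float32)), cv2.minAreaRect(P[m][:,:2].astype(np.float32)))
w=box(260,420,205,310)
m=w&(z>.08)&(z<.095);print("head",fmt(m),cv2.minEnclosingCircle(P[m][:,:2].astype(np.float32)))
m=w&(z>.072)&(z<.084);print("bar",fmt(m),cv2.minAreaRect(P[m][:,:2].astype(np.float32)))
m=w&(z>.008)&(z<.016);print("base",fmt(m),cv2.minAreaRect(P[m][:,:2].astype(np.float32)))
print("table",np.nanmedian(z[300:320,320:420]))
E
```

```text
0.134 0.142 (array([0.5521, 0.1307, 0.1366]), 75)
((0.5513829588890076, 0.13115541636943817), 0.012500837445259094) ((0.5531790852546692, 0.13030113279819489), (0.019312173128128052, 0.023054048418998718), 0.5462331175804138)
0.127 0.134 (array([0.5514, 0.1285, 0.1311]), 103)
((0.5524762272834778, 0.1299005150794983), 0.016308842226862907) ((0.5518643856048584, 0.13009227812290192), (0.032024580985307693, 0.029525723308324814), 59.98659896850586)
0.108 0.118 (array([0.5496, 0.1246, 0.1133]), 196)
((0.5525777339935303, 0.1305505335330963), 0.024342576041817665) ((0.55293869972229, 0.1299687623977661), (0.046220310032367706, 0.04578100144863129), 86.47772216796875)
0.09 0.104 (array([0.5507, 0.1289, 0.098 ]), 1533)
((0.5523149967193604, 0.1317739635705948), 0.06027475744485855) ((0.5523080825805664, 0.13038653135299683), (0.10853948444128036, 0.117898128926754), 78.48723602294922)
0.01 0.02 (array([0.5525, 0.1224, 0.0143]), 1194)
((0.5661020874977112, 0.15942156314849854), 0.1150241494178772) ((0.5807980895042419, 0.1595960557460785), (0.20355775952339172, 0.16505518555641174), 71.34716033935547)
head (array([ 0.562 , -0.2239,  0.082 ]), 688) ((0.5660886168479919, -0.22987234592437744), 0.15513795614242554)
bar (array([ 0.5641, -0.2293,  0.0789]), 1584) ((0.5630999803543091, -0.23147867619991302), (0.07508765161037445, 0.31281983852386475), 24.052927017211914)
base (array([ 0.5686, -0.2274,  0.0123]), 1942) ((0.5720694065093994, -0.22632263600826263), (0.38557958602905273, 0.23510639369487762), 85.84343719482422)
table 0.003492371794329596
```

View pics/nut0.png

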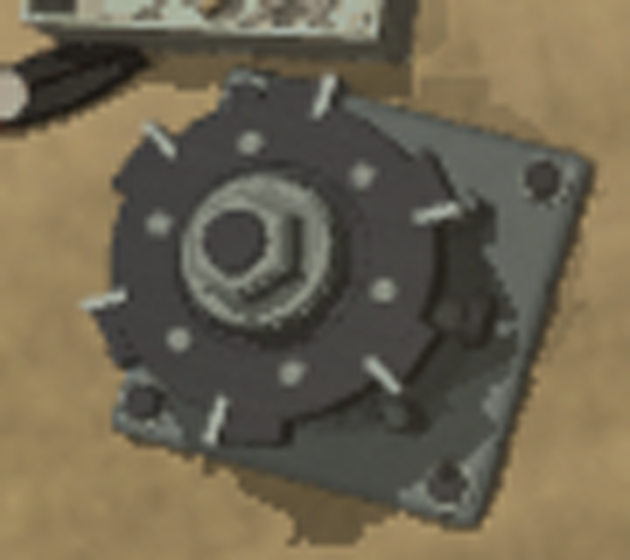

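The nut crop shows the arbor end at about (235,240), with hex flats facing lower right, and three bolt heads on the stand base. Next I'll rectify to metric views for the yaw angles.

```bash
cat >> h.py <<'E'
def ortho(p,n,x0,y0,w,h,s,z):
    # image centre at world (x0,y0); right=-y, up=+x; s px/mm
    c=calibration(n); M=R.from_euler('xyz',c["orientation"]).as_matrix()
    v,u=np.mgrid[0:h,0:w]
    W=np.stack([x0+(h/2-v)/s/1000,y0-(u-w/2)/s/1000,np.full(u.shape,z)],-1)
    C=(W-c["position"])@M
    return cv2.remap(p,(C[...,0]/C[...,2]*c["fx"]+c["cx"]).astype(np.float32),(C[...,1]/C[...,2]*c["fy"]+c["cy"]).astype(np.float32),cv2.INTER_CUBIC)
E
python3 - <<'E'
from h import *
p=cv2.imread("pics/top0.png")
a=np.hstack([ortho(p,"top",.5525,.1303,400,400,8,.132),ortho(p,"top",.5525,.1303,400,400,2,.014)])
cv2.imwrite("pics/rect_nut.png",a)
cv2.imwrite("pics/rect_wr.png",ortho(p,"top",.565,-.22,760,500,2,.079))
E
```

```text
(no output)
```

View pics/rect_nut.png

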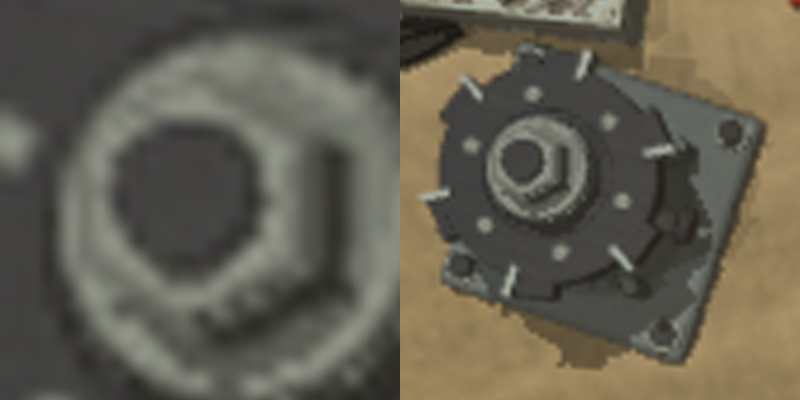

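View pics/rect_wr.png

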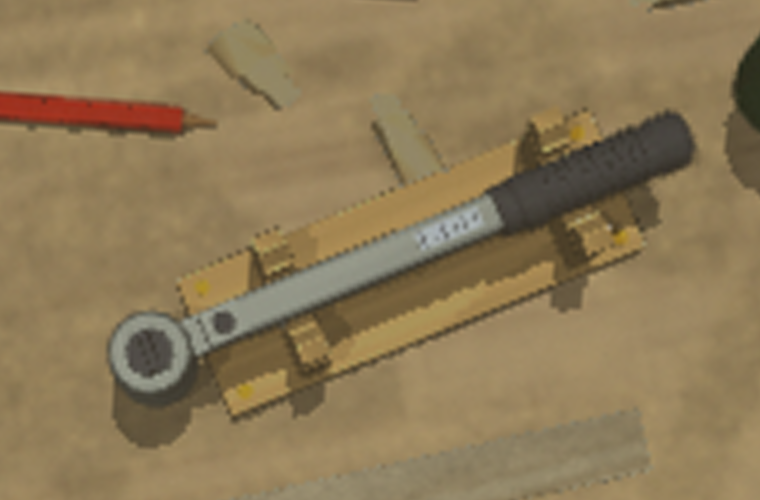

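The rectified views give the stand yaw as about -18° (mod 90). The nut has a flat facing world -y, so its corners lie at 0 mod 60°. The wrench head is at (149,354), the hinge at (223,322) and the handle end at (680,140), so its heading is about -68°.

```bash
cat >> h.py <<'E'
def plan(pos,yaw):
    s=robot.state(); A=R.from_euler('xyz',s["tcp_rot"]); B=R.from_euler('z',yaw,degrees=True)*R.from_euler('x',np.pi)
    d=A.inv().apply(np.array(pos)-s["ee_pos"])*100; r=(A.inv()*B).as_rotvec()
    print("rel cm",d.round(2),"rot",r.round(3),"dist",np.linalg.norm(d).round(1))
def st():
    s=robot.state(); print("t",round(s["time"],2),"pos",s["ee_pos"].round(4),"rpy",s["tcp_rot"].round(3),"F",s["contact_force"].round(1),"T",s["ft_torque"].round(2),"w",round(s["width"],4),"gf",round(s["gripper_force"],1),"q",s["q"].round(2))
E
python3 - <<'E'
from h import *
p=cv2.imread("pics/rect_wr.png")
hsv=cv2.cvtColor(p,cv2.COLOR_BGR2HSV)
m=((hsv[...,1]<60)&(hsv[...,2]>110)).astype(np.uint8); m[:, :250]=0; m[:,410:]=0
n,l,s,c=cv2.connectedComponentsWithStats(cv2.morphologyEx(m,cv2.MORPH_OPEN,np.ones((5,5))))
i=1+np.argmax(s[1:,4]); v,u=np.where(l==i); print(s[i])
pc=[(uu,v[u==uu].min(),v[u==uu].max()) for uu in range(260,405,20)]; print(pc)
f=np.polyfit(u,v,1); print(f,np.degrees(np.arctan(-f[0])))
a=np.arctan(-f[0]); W=lambda u,v:(.565+(250-v)/2000,-.22-(u-380)/2000)
h=np.array([150,356.]); g=h+250*np.array([np.cos(a),-np.sin(a)]); print("head",W(*h),"grip from head",W(*g),"line v at g",np.polyval(f,g[0]))
g[1]=np.polyval(f,g[0]); print(W(*g))
plan((.45,.35,.25),120); plan((*W(*g),.2),np.degrees(a)+90)
E
```

```text
[ 250  229  160   99 5928]
[(260, np.int64(288), np.int64(325)), (280, np.int64(280), np.int64(317)), (300, np.int64(272), np.int64(308)), (320, np.int64(265), np.int64(300)), (340, np.int64(256), np.int64(291)), (360, np.int64(248), np.int64(283)), (380, np.int64(239), np.int64(275)), (400, np.int64(231), np.int64(267))]
[-4.10299620e-01  4.13047724e+02] 22.30832411680316
head (np.float64(0.5119999999999999), np.float64(-0.105)) grip from head (np.float64(0.5594488216243234), np.float64(-0.22064432249990976)) line v at g 256.60513807704814
(np.float64(0.5616974309614758), np.float64(-0.22064432249990976))
rel cm [-35.53 -22.88  -1.9 ] rot [-0.001  0.001  0.81 ] dist 42.3
rel cm [-59.78 -75.73   3.16] rot [-0.001  0.001  0.945] dist 96.5
```

```bash
python3 -m jog '[[-35.5,-23,-2,0,0,0.81,1],[-35.5,-23,-2,0,0,0.81,1],[-35.5,-23,-2,0,0,0.81,1],[-35.5,-23,-2,0,0,0.81,1],[-35.5,-23,-2,0,0,0.81,1],[-35.5,-23,-2,0,0,0.81,1],[-35.5,-23,-2,0,0,0.81,1],[-35.5,-23,-2,0,0,0.81,1],[-35.5,-23,-2,0,0,0.81,1],[-35.5,-23,-2,0,0,0.81,1]]'; python3 -c "
from h import *
st();plan((.561,-.2206,.16),112.3)"
```

```text
time: 1.35
ee_pos: [0.4485, 0.3503, 0.251]
tcp_rot: [-3.141, -0.0, 2.097]
contact_force: [0.9, 0.3, 0.0]
width: 0.0851
gripper_force: 0.0
t 1.35 pos [0.4485 0.3503 0.251 ] rpy [-3.141 -0.     2.097] F [0.9 0.3 0. ] T [-0.01  0.   -0.01] w 0.0851 gf 0.0 q [-1.1   0.24  0.39  1.84 -0.1   1.08 -0.15]
rel cm [-55.02 -18.92   9.11] rot [-0.001 -0.     0.137] dist 58.9
```

```bash
python3 -m jog '[[-27.5,-9.5,2,0,0,0.07,1],[-27.5,-9.5,2,0,0,0.07,1],[-27.5,-9.5,2,0,0,0.07,1],[-27.5,-9.5,2,0,0,0.07,1],[-27.5,-9.5,2,0,0,0.07,1],[-55,-18.9,9.1,0,0,0.137,1],[-55,-18.9,9.1,0,0,0.137,1],[-55,-18.9,9.1,0,0,0.137,1],[-55,-18.9,9.1,0,0,0.137,1],[-55,-18.9,9.1,0,0,0.137,1]]'; python3 -m jog '[[0,0,0,0,0,0,0.6],[0,0,0,0,0,0,0.6]]';  python3 - <<'E'
from h import *
st();plan((.561,-.2206,.05),112.3)
p,d,P=cam("top"); a=ortho(p[...,::-1].copy(),"top",.54,-.18,400,500,2,.079)
p,d,P=cam("scene"); cv2.imwrite("pics/pre.png",np.hstack([a,cv2.resize(p[180:380,230:430,::-1],(400,400))[:400] if 0 else cv2.resize(p[190:370,230:374,::-1],(400,500),interpolation=cv2.INTER_CUBIC)]))
E
```

```text
time: 2.6
ee_pos: [0.5614, -0.2228, 0.1595]
tcp_rot: [-3.141, -0.0, 1.959]
contact_force: [0.3, 1.1, 0.5]
width: 0.0853
gripper_force: 0.0
time: 2.85
ee_pos: [0.5612, -0.2203, 0.16]
tcp_rot: [-3.141, -0.001, 1.959]
contact_force: [-0.5, 1.5, -0.8]
width: 0.0521
gripper_force: 0.0
t 2.85 pos [ 0.5612 -0.2203  0.16  ] rpy [-3.141e+00 -1.000e-03  1.959e+00] F [-0.5  1.5 -0.8] T [ 0.05  0.   -0.02] w 0.0521 gf 0.0 q [-0.22  0.45  0.64  1.87 -0.33  0.93  0.96]
rel cm [-0.03 -0.02 11.  ] rot [-0.    -0.001 -0.001] dist 11.0
```

View pics/pre.png

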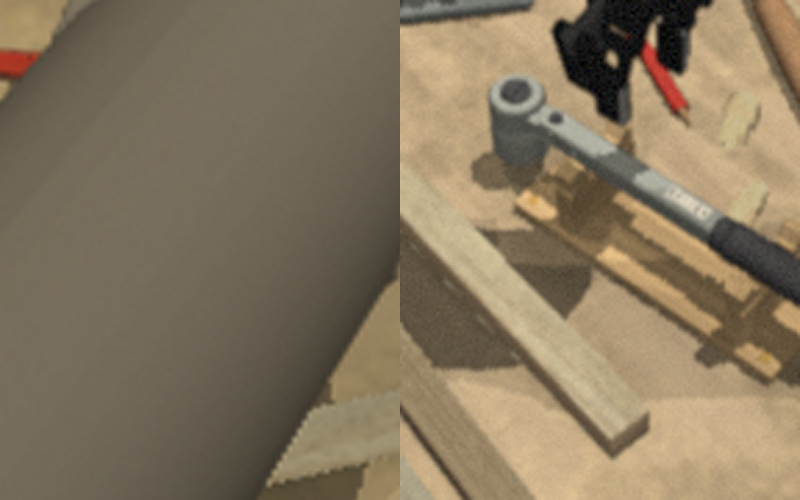

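The arm hides the wrench from the top camera. In the scene view the open fingers are straddling above the bar, so I'll descend.

```bash
python3 -m jog '[[0,0,5,0,0,0,0.6],[0,0,8,0,0,0,0.6],[0,0,10,0,0,0,0.6],[0,0,11,0,0,0,0.6],[0,0,11,0,0,0,0.6]]'; python3 -m jog '[[0,0,0,0,0,0,0.3],[0,0,0,0,0,0,0.25],[0,0,0,0,0,0,0.2],[0,0,0,0,0,0,0.1],[0,0,0,0,0,0,0],[0,0,0,0,0,0,0],[0,0,0,0,0,0,0]]' 100; python3 -c "
from h import *
st()"
```

```text
time: 3.58
ee_pos: [0.5612, -0.2213, 0.0505]
tcp_rot: [3.142, 0.0, 1.958]
contact_force: [0.4, 0.2, -0.5]
width: 0.051
gripper_force: 0.0
time: 4.45
ee_pos: [0.5619, -0.2216, 0.0516]
tcp_rot: [3.14, 0.001, 1.958]
contact_force: [-0.7, 1.6, 12.0]
width: 0.0186
gripper_force: 97.3
t 4.45 pos [ 0.5619 -0.2216  0.0516] rpy [3.140e+00 1.000e-03 1.958e+00] F [-0.7  1.6 12. ] T [ 0.47  0.19 -0.19] w 0.0186 gf 97.3 q [-0.14  0.59  0.55  1.93 -0.44  0.74  1.05]
```

```bash
python3 -m jog '[[0,0,-1,0,0,0,0],[0,0,-4,0,0,0,0],[0,0,-8,0,0,0,0],[0,0,-12,0,0,0,0],[0,0,-15.5,0,0,0,0],[0,0,-16.5,0,0,0,0],[0,0,-16.5,0,0,0,0]]'; python3 -c "
from h import *
st();plan((.6147,.0223,.217),120)
for n in('scene','top'):
  p,d,P=cam(n); cv2.imwrite(f'pics/l_{n}.png',p[...,::-1])
a=cv2.imread('pics/l_top.png');b=cv2.imread('pics/l_scene.png')
cv2.imwrite('pics/l.png',np.hstack([a[130:430,100:460],b[100:400,150:510]]))
"
```

```text
time: 5.32
ee_pos: [0.5608, -0.2213, 0.2151]
tcp_rot: [3.141, -0.0, 1.958]
contact_force: [0.1, -0.1, -5.2]
width: 0.0186
gripper_force: 98.5
t 5.33 pos [ 0.5608 -0.2213  0.2151] rpy [ 3.141 -0.     1.958] F [ 0.1 -0.1 -5.2] T [-0.08 -0.03  0.01] w 0.0186 gf 98.5 q [-0.26  0.38  0.68  1.82 -0.28  1.04  0.92]
rel cm [20.52 14.19 -0.18] rot [ 0.    -0.    -0.136] dist 24.9
```

View pics/l.png

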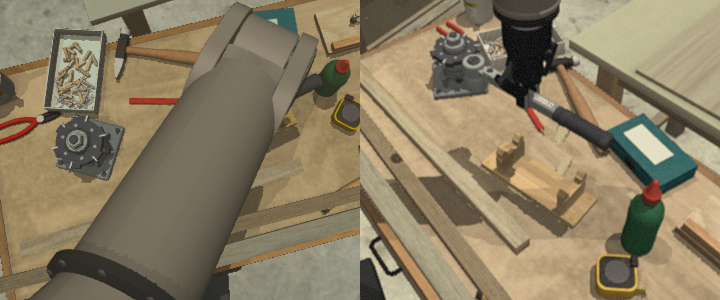

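The wrench hangs level in the gripper. The top camera can't see its head, but the scene camera can, at about (472,62) in the crop. I'll move over the nut and measure the head and nut with that same camera.

```bash
python3 -m jog '[[5,3.5,0,0,0,-0.03,0],[10,7,0,0,0,-0.07,0],[15,10.5,0,0,0,-0.1,0],[19,13,0,0,0,-0.13,0],[20.5,14.2,0,0,0,-0.136,0],[20.5,14.2,0,0,0,-0.136,0],[20.5,14.2,0,0,0,-0.136,0]]'; python3 - <<'E'
from h import *
st()
p,d,P=cam('scene'); np.save("s1.npy",P); cv2.imwrite('pics/s1.png',p[...,::-1])
Q=np.load("scene0.npy")
def near(P,lo,hi,r,c=(.552,.13)):
    m=(P[...,2]>lo)&(P[...,2]<hi)&(np.hypot(P[...,0]-c[0],P[...,1]-c[1])<r); return P[m]
def rep(n,q):
    x=q[:,:2].astype(np.float32); print(n,len(q),q.mean(0).round(4),cv2.minEnclosingCircle(x)if len(q)>3 else"")
rep("arbor",near(Q,.134,.142,.02)); rep("washer",near(Q,.109,.117,.03)); rep("cutter",near(Q,.09,.103,.07))
h=near(P,.22,.30,.035); print(np.percentile(h[:,2],[5,25,50,75,95]))
zt=np.percentile(h[:,2],75); rep("head",near(P,zt-.006,zt+.006,.035))
a=cv2.imread('pics/scene0.png')[110:210,200:300]; b=p[90:190,200:300,::-1]
cv2.imwrite("pics/s1c.png",cv2.resize(np.hstack([a,b]),(800,400),interpolation=cv2.INTER_CUBIC))
E
```

```text
time: 6.3
ee_pos: [0.6147, 0.0202, 0.2147]
tcp_rot: [-3.14, 0.0, 2.092]
contact_force: [-0.9, -0.5, -5.3]
width: 0.0181
gripper_force: 98.6
t 6.3 pos [0.6147 0.0202 0.2147] rpy [-3.14   0.     2.092] F [-0.9 -0.5 -5.3] T [-0.12 -0.03  0.02] w 0.0181 gf 98.6 q [-0.6   0.39  0.6   1.79 -0.25  1.04  0.61]
arbor 37 [0.5537 0.1281 0.1363] ((0.5545414090156555, 0.1277899444103241), 0.010707123205065727)
washer 118 [0.5492 0.1185 0.1131] ((0.55227130651474, 0.127238467335701), 0.023803753778338432)
cutter 853 [0.5489 0.117  0.0969] ((0.5541278719902039, 0.12901543080806732), 0.06097283586859703)
[0.22270651 0.23234201 0.23999822 0.24286267 0.24629358]
head 208 [0.5498 0.1213 0.2425] ((0.553804874420166, 0.12098465859889984), 0.027052124962210655)
```

View pics/s1c.png

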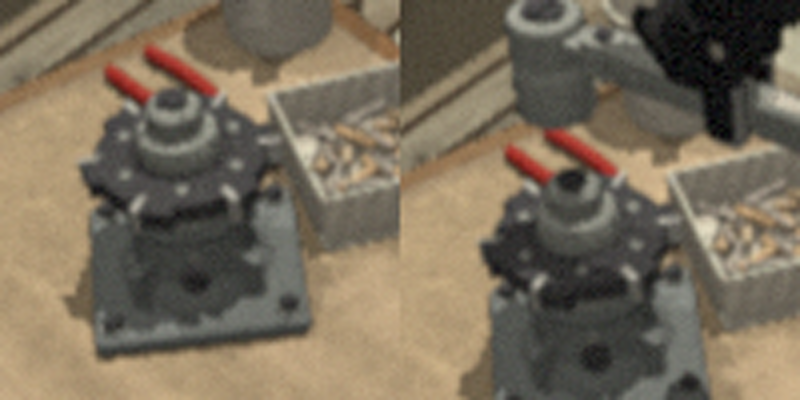

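Left of the crop is the original stand. On the right the wrench head hangs above and behind the nut at about (545,15). I'll compare heights and tilt numerically with the same camera, against the wrench as it lay.

```bash
python3 - <<'E'
from h import *
Q=np.load("scene0.npy"); P=np.load("s1.npy")
def prof(P,h,yaw,lo,hi,nm):
    e=np.array([np.cos(yaw),np.sin(yaw)]); f=np.array([-e[1],e[0]])
    D=P[...,:2]-h; a=D@e; b=D@f; z=P[...,2]
    for s in [(-.03,.03),(.05,.06),(.06,.08),(.08,.1),(.14,.16),(.16,.18),(.2,.22),(.25,.28)]:
        m=(a>s[0])&(a<s[1])&(abs(b)<.035)&(z>lo)&(z<hi)
        if m.sum()<5: print(nm,s,m.sum()); continue
        zt=np.percentile(z[m],95); t=m&(z>zt-.004); print(nm,s,m.sum(),"z95",zt.round(4),"a",np.mean(a[t]).round(4),"b",np.mean(b[t]).round(4),"brange",b[t].min().round(4),b[t].max().round(4))
    m=(a>-.03)&(a<.012)&(abs(b)<.035)&(z>lo)&(z<hi); zt=np.percentile(z[m],95); t=m&(z>zt-.0045)
    x=np.stack([a[t],b[t]],-1).astype(np.float32); print(nm,"head",zt.round(4),t.sum(),cv2.minEnclosingCircle(x),x.mean(0))
prof(Q,np.array([.512,-.105]),np.radians(-67.7),.06,.11,"rest")
prof(P,np.array([.5522,.1284]),np.radians(-60.1),.2,.28,"now")
E
```

```text
rest (-0.03, 0.03) 359 z95 0.0843 a 0.0029 b -0.0002 brange -0.0178 0.017
rest (0.05, 0.06) 54 z95 0.0796 a 0.0548 b 0.0006 brange -0.0094 0.0097
rest (0.06, 0.08) 186 z95 0.0797 a 0.0714 b 0.0009 brange -0.0302 0.0311
rest (0.08, 0.1) 222 z95 0.0796 a 0.0888 b -0.0008 brange -0.0312 0.0303
rest (0.14, 0.16) 123 z95 0.0801 a 0.1507 b -0.0001 brange -0.0096 0.0094
rest (0.16, 0.18) 126 z95 0.0802 a 0.1705 b 0.0 brange -0.0086 0.0099
rest (0.2, 0.22) 155 z95 0.0824 a 0.2099 b -0.0 brange -0.011 0.0109
rest (0.25, 0.28) 240 z95 0.0824 a 0.265 b 0.0003 brange -0.0086 0.01
rest head 0.0851 89 ((0.0021757539361715317, -0.0005303554353304207), 0.01754249446094036) [ 1.2381051e-03 -9.0340392e-05]
now (-0.03, 0.03) 496 z95 0.246 a 0.002 b -0.0038 brange -0.0213 0.0169
now (0.05, 0.06) 52 z95 0.2427 a 0.0551 b -0.0031 brange -0.0111 0.0079
now (0.06, 0.08) 87 z95 0.2428 a 0.0682 b -0.0065 brange -0.0108 0.0008
now (0.08, 0.1) 50 z95 0.2386 a 0.0869 b -0.0118 brange -0.0138 -0.01
now (0.14, 0.16) 128 z95 0.2712 a 0.1416 b -0.0049 brange -0.0227 0.0109
now (0.16, 0.18) 119 z95 0.2428 a 0.1696 b -0.0033 brange -0.0128 0.0083
now (0.2, 0.22) 144 z95 0.2452 a 0.2094 b -0.0035 brange -0.0133 0.0084
now (0.25, 0.28) 208 z95 0.245 a 0.2654 b -0.0041 brange -0.0125 0.0076
now head 0.2464 108 ((0.000523436232469976, -0.002387111773714423), 0.019598502665758133) [ 9.752843e-05 -3.844872e-03]
```

```bash
python3 -m jog '[[0,0,2,0,0,0,0],[0,0,3.7,0,0,0,0],[0,0,3.7,0,0,0,0],[0,0,3.7,0,0,0,0]]' ; python3 - <<'E'
from h import *
st()
P0={n:np.load(f"{n}0.npy") for n in("scene","top")}
for n in("scene","top"):
    p,d,P=cam(n); np.save(f"{n}2.npy",P); cv2.imwrite(f"pics/{n}2.png",p[...,::-1])
    m=(np.hypot(P[...,0]-.552,P[...,1]-.13)<.03)&(P[...,2]>.15); print(n,m.sum(),np.percentile(P[m][:,2],[5,50,95]).round(3) if m.sum() else "")
b=cv2.imread("pics/scene2.png"); a=cv2.imread("pics/scene0.png")
# pixel of expected points
def proj(n,w):
    c=calibration(n); M=R.from_euler('xyz',c["orientation"]).as_matrix(); C=(np.array(w)-c["position"])@M
    return (C[0]/C[2]*c["fx"]+c["cx"],C[1]/C[2]*c["fy"]+c["cy"])
print(proj("scene",(.553,.13,.137)),proj("scene",(.553,.13,.208)),proj("top",(.553,.13,.21)))
u,v=map(int,proj("scene",(.553,.13,.17)))
t=cv2.imread("pics/top2.png")
ut,vt=map(int,proj("top",(.553,.13,.17)))
f=lambda im,u,v:cv2.resize(im[v-33:v+33,u-22:u+22],(400,600),interpolation=cv2.INTER_CUBIC)
print(u-22,v-33,ut-22,vt-33)
cv2.imwrite("pics/c2.png",np.hstack([f(b,u,v),f(t,ut,vt)]))
E
```

```text
time: 6.85
ee_pos: [0.6152, 0.0217, 0.1783]
tcp_rot: [-3.141, 0.0, 2.093]
contact_force: [0.4, 0.7, -4.9]
width: 0.0182
gripper_force: 98.4
t 6.85 pos [0.6152 0.0217 0.1783] rpy [-3.141  0.     2.093] F [ 0.4  0.7 -4.9] T [-0.07 -0.07 -0.01] w 0.0182 gf 98.4 q [-0.58  0.43  0.58  1.82 -0.28  0.97  0.64]
scene 562 [0.154 0.191 0.209]
top 126 [0.153 0.171 0.195]
(np.float64(242.26269064755905), np.float64(133.66178677789708)) (np.float64(238.08290561155897), np.float64(106.5771179159764)) (np.float64(161.25773889913407), np.float64(263.27922586462256))
218 88 146 233
```

View c2.

View pics/c2.png

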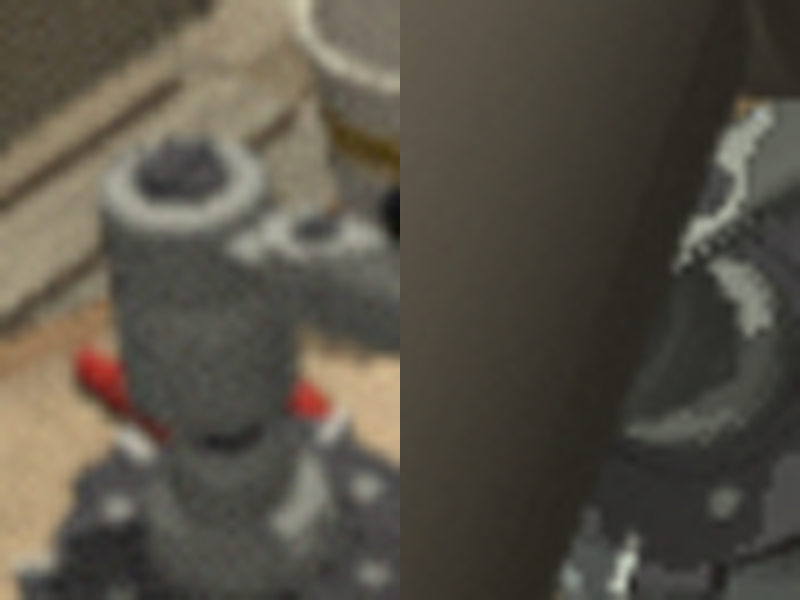

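The scene crop shows the socket mouth directly over the arbor. The arbor peeks out under the front rim at (230,438) and the lateral offset is under 1 mm. I'll lower gently while watching the force.

```bash
python3 -m jog '[[0,0,0.7,0,0,0,0],[0,0,1.3,0,0,0,0],[0,0,1.3,0,0,0,0],[0,0,1.3,0,0,0,0]]' >/dev/null; python3 -c "
from h import *
st()"; python3 -m jog '[[0,0,0.2,0,0,0,0],[0,0,0.4,0,0,0,0],[0,0,0.4,0,0,0,0]]'  >/dev/null; python3 -c "
from h import *
st()"; python3 -m jog '[[0,0,0.15,0,0,0,0],[0,0,0.3,0,0,0,0],[0,0,0.3,0,0,0,0]]'  >/dev/null; python3 -c "
from h import *
st()"
```

```text
t 7.45 pos [0.6152 0.0218 0.1654] rpy [-3.142  0.     2.094] F [-0.1  0.3 -4.1] T [0.   0.02 0.02] w 0.0183 gf 98.5 q [-0.57  0.44  0.57  1.83 -0.29  0.95  0.65]
t 7.83 pos [0.615  0.0219 0.1611] rpy [-3.141 -0.     2.094] F [ 0.6 -0.4 -4.6] T [-0.06  0.   -0.02] w 0.0187 gf 98.5 q [-0.57  0.45  0.57  1.84 -0.29  0.94  0.65]
t 8.2 pos [0.6155 0.0218 0.1584] rpy [3.141 0.    2.093] F [ 3.9 -0.9 -5.5] T [-0.33 -0.94 -0.31] w 0.0182 gf 98.5 q [-0.57  0.45  0.57  1.84 -0.3   0.93  0.65]
```

```bash
python3 -m jog '[[0,0,0.1,0,0,0,0],[0,0,0.2,0,0,0,0],[0,0,0.2,0,0,0,0]]' >/dev/null; python3 -c "
from h import *
st()"; python3 -m jog '[[0,0,0.1,0,0,0,0],[0,0,0.2,0,0,0,0],[0,0,0.2,0,0,0,0]]'  >/dev/null; python3 -c "
from h import *
st()"
```

```text
t 8.57 pos [0.6154 0.0218 0.1564] rpy [3.141 0.    2.094] F [ 4.5 -1.6 -3.4] T [-0.33 -1.2  -0.46] w 0.0181 gf 98.8 q [-0.57  0.46  0.56  1.84 -0.3   0.93  0.65]
t 8.95 pos [0.6154 0.0217 0.1544] rpy [3.141 0.    2.093] F [ 5.  -0.8 -4.2] T [-0.4  -1.26 -0.45] w 0.0182 gf 98.8 q [-0.57  0.46  0.56  1.84 -0.3   0.93  0.65]
```

```bash
python3 -m jog '[[-0.02,0.05,0.1,0,0,0,0],[-0.02,0.05,0.3,0,0,0,0],[-0.02,0.05,0.4,0,0,0,0],[-0.02,0.05,0.4,0,0,0,0]]' >/dev/null; python3 -c "
from h import *
st()"; python3 -m jog '[[0,0,0.15,0,0,0,0],[0,0,0.3,0,0,0,0],[0,0,0.3,0,0,0,0]]'  >/dev/null; python3 -c "
from h import *
st()"
```

```text
t 9.45 pos [0.6157 0.0219 0.1501] rpy [-3.141  0.     2.094] F [ 3.4 -1.6 -4. ] T [-0.57 -1.07 -0.36] w 0.018 gf 98.8 q [-0.56  0.46  0.56  1.84 -0.3   0.92  0.66]
t 9.82 pos [0.6157 0.0219 0.1471] rpy [-3.141  0.     2.094] F [ 4.1 -1.  -4.4] T [-0.61 -1.12 -0.4 ] w 0.0184 gf 98.8 q [-0.56  0.47  0.56  1.85 -0.31  0.92  0.66]
```

```bash
python3 -m jog '[[0,0,0.1,0,0,0,0],[0,0,0.17,0,0,0,0],[0,0,0.17,0,0,0,0]]' >/dev/null; python3 -c "
from h import *
st()"; python3 -m jog '[[0,0,0.05,0,0,0,0],[0,0,0.1,0,0,0,0],[0,0,0.1,0,0,0,0]]'  >/dev/null; python3 -c "
from h import *
st()"
```

```text
t 10.2 pos [0.6157 0.0219 0.1454] rpy [-3.141  0.     2.094] F [ 3.8 -2.8 -3.5] T [-0.59 -1.14 -0.38] w 0.0187 gf 98.8 q [-0.56  0.47  0.56  1.85 -0.31  0.91  0.66]
t 10.57 pos [0.6157 0.0218 0.1446] rpy [3.142 0.    2.094] F [ 4.2 -3.5 -3.2] T [-0.56 -0.99 -0.33] w 0.0181 gf 99.0 q [-0.56  0.47  0.56  1.85 -0.31  0.91  0.66]
```

```bash
python3 -m jog '[[0,0,0.05,0,0,0,0],[0,0,0.1,0,0,0,0],[0,0,0.1,0,0,0,0]]' >/dev/null; python3 -c "
from h import *
st()"; python3 -m jog '[[0,0,0.05,0,0,0,0],[0,0,0.05,0,0,0,0],[0,0,0.05,0,0,0,0]]'  >/dev/null; python3 -c "
from h import *
st()"
```

```text
t 10.95 pos [0.616  0.0216 0.1439] rpy [3.141 0.    2.093] F [ 4.6 -3.   0.3] T [-0.51 -0.81 -0.26] w 0.0186 gf 99.5 q [-0.56  0.47  0.56  1.85 -0.31  0.91  0.66]
t 11.32 pos [0.616  0.0215 0.1435] rpy [3.141e+00 1.000e-03 2.093e+00] F [ 4.7 -4.9  2.3] T [-0.51 -0.71 -0.26] w 0.0183 gf 99.7 q [-0.56  0.47  0.56  1.85 -0.31  0.91  0.66]
```

Seated, as Fz has risen from -4 to +2 N at the expected height. Next I'll turn clockwise about the nut axis with L≈12.6 cm.

```bash
python3 -m jog '[[-0.03,-0.63,0,0,0,0.05,0],[0.01,-1.26,0,0,0,0.1,0],[0.09,-1.88,0,0,0,0.15,0],[0.2,-2.5,0,0,0,0.2,0],[0.34,-3.12,0,0,0,0.25,0],[0.51,-3.72,0,0,0,0.3,0],[0.51,-3.72,0,0,0,0.3,0]]' >/dev/null; cat >> h.py <<'E'
def fr():
    s=robot.state(); A=R.from_euler('xyz',s["tcp_rot"]).as_matrix(); F=s["contact_force"]@A; T=s["ft_torque"]@A
    C=s["ee_pos"]+A@np.array([.126,0,0])
    print("t",round(s["time"],2),"yaw",round(s["tcp_rot"][2],4),"pos",s["ee_pos"].round(4),"axis",C[:2].round(4),"Ftool",F.round(1),"Ttool",T.round(2))
E
python3 -c "
from h import *
fr()"
```

```text
t 12.2 yaw 1.7935 pos [0.5812 0.0078 0.1435] axis [0.5533 0.1307] Ftool [-4.8  3.2 -1.8] Ttool [-0.83 -0.43  0.35]
```

```bash
python3 -m jog '[[0.01,-0.63,0,0,0,0.05,0],[0.06,-1.26,0,0,0,0.1,0],[0.1,-1.57,0,0,0,0.125,0],[0.1,-1.57,0,0,0,0.125,0]]' >/dev/null; python3 -c "
from h import *
fr()";python3 -m jog '[[0,-0.25,0,0,0,0.02,0],[0.01,-0.5,0,0,0,0.04,0]]' >/dev/null; python3 -c "
from h import *
fr()"
```

```text
t 12.7 yaw 1.6695 pos [0.5658 0.0054 0.1434] axis [0.5533 0.1308] Ftool [-2.7  3.6 -2.1] Ttool [-0.94 -0.28  0.43]
t 12.95 yaw 1.6294 pos [0.5609 0.005  0.1434] axis [0.5535 0.1308] Ftool [-2.9  4.5 -1.7] Ttool [-1.06 -0.06  0.25]
```

```bash
for i in 1 2 3; do python3 -m jog '[[0,-0.25,0,0,0,0.02,0],[0,-0.25,0,0,0,0.02,0]]' >/dev/null; python3 -c "
from h import *
fr()"; done
```

```text
t 13.2 yaw 1.6098 pos [0.5583 0.0049 0.1434] axis [0.5534 0.1308] Ftool [-2.7  4.1 -1.1] Ttool [-0.99 -0.05  0.31]
t 13.45 yaw 1.5896 pos [0.5557 0.0048 0.1433] axis [0.5533 0.1308] Ftool [-2.4  5.3 -2.1] Ttool [-1.08  0.03  0.36]
t 13.7 yaw 1.5694 pos [0.5531 0.0047 0.1433] axis [0.5533 0.1307] Ftool [-0.8  4.5 -2.3] Ttool [-1.13  0.18  0.4 ]
```

```bash
python3 -m jog '[[0,-0.25,0,0,0,0.02,0],[0,-0.25,0,0,0,0.02,0]]' >/dev/null; python3 -c "
from h import *
fr()"
```

```text
t 13.95 yaw 1.5493 pos [0.5505 0.0048 0.1432] axis [0.5532 0.1308] Ftool [-1.5  4.1 -2.8] Ttool [-1.12  0.29  0.41]
```

```bash
for i in 1 2 3; do python3 -m jog '[[0,-0.25,0,0,0,0.02,0],[0,-0.25,0,0,0,0.02,0]]' >/dev/null; python3 -c "
from h import *
fr()"; done
```

```text
t 14.2 yaw 1.5292 pos [0.548  0.0049 0.1432] axis [0.5532 0.1308] Ftool [-0.3  5.  -2.2] Ttool [-1.12  0.41  0.37]
t 14.45 yaw 1.5091 pos [0.5454 0.005  0.1431] axis [0.5532 0.1307] Ftool [ 0.4  5.  -2.1] Ttool [-1.15  0.6   0.39]
t 14.7 yaw 1.4891 pos [0.5429 0.0052 0.1431] axis [0.5532 0.1307] Ftool [ 1.   4.8 -1.3] Ttool [-1.1   0.76  0.38]
```

```bash
python3 -m jog '[[0,-0.25,0,0,0,0.02,0],[0,-0.25,0,0,0,0.02,0]]' >/dev/null; python3 -c "
from h import *
fr()"
```

```text
t 14.95 yaw 1.4694 pos [0.5404 0.0054 0.1431] axis [0.5532 0.1308] Ftool [ 0.9  5.7 -1.7] Ttool [-1.16  0.8   0.42]
```

```bash
for i in 1 2 3; do python3 -m jog '[[0,-0.25,0,0,0,0.02,0],[0,-0.25,0,0,0,0.02,0]]' >/dev/null; python3 -c "
from h import *
fr()"; done
```

```text
t 15.2 yaw 1.4495 pos [0.538  0.0057 0.1431] axis [0.5532 0.1307] Ftool [ 1.2  4.7 -1.6] Ttool [-1.1   1.    0.44]
t 15.45 yaw 1.4297 pos [0.5355 0.006  0.1431] axis [0.5532 0.1307] Ftool [ 2.9  4.2 -0.7] Ttool [-1.14  1.07  0.33]
t 15.7 yaw 1.4098 pos [0.533  0.0064 0.1431] axis [0.5532 0.1308] Ftool [ 1.8  4.5 -0.6] Ttool [-1.05  1.12  0.32]
```

```bash
python3 -m jog '[[0,-0.25,0,0,0,0.02,0],[0,-0.25,0,0,0,0.02,0]]' >/dev/null; python3 -c "
from h import *
fr()"
```

```text
t 15.95 yaw 1.3899 pos [0.5306 0.0068 0.1431] axis [0.5532 0.1308] Ftool [ 3.2  4.3 -1.1] Ttool [-1.03  1.24  0.36]
```

```bash
for i in 1 2 3; do python3 -m jog '[[0.02,-0.25,0,0,0,0.02,0],[0.02,-0.25,0,0,0,0.02,0]]' >/dev/null; python3 -c "
from h import *
fr()"; done
```

```text
t 16.2 yaw 1.3697 pos [0.5281 0.0073 0.1431] axis [0.5533 0.1308] Ftool [ 2.6  4.7 -1. ] Ttool [-0.98  1.21  0.33]
t 16.45 yaw 1.3492 pos [0.5256 0.0079 0.1431] axis [0.5533 0.1308] Ftool [ 2.   3.8 -1.1] Ttool [-0.96  1.02  0.32]
t 16.7 yaw 1.3287 pos [0.5231 0.0085 0.1431] axis [0.5533 0.1308] Ftool [ 1.7  3.1 -2.3] Ttool [-0.88  0.86  0.25]
```

```bash
python3 -m jog '[[0.01,-0.25,0,0,0,0.02,0],[0.01,-0.25,0,0,0,0.02,0]]' >/dev/null; python3 -c "
from h import *
fr()"
```

```text
t 16.95 yaw 1.3083 pos [0.5207 0.0092 0.1431] axis [0.5534 0.1309] Ftool [ 0.6  3.6 -2. ] Ttool [-0.9   0.67  0.25]
```

```bash
for i in 1 2 3; do python3 -m jog '[[0,-0.25,0,0,0,0.02,0],[0,-0.25,0,0,0,0.02,0]]' >/dev/null; python3 -c "
from h import *
fr()"; done
```

```text
t 17.2 yaw 1.2882 pos [0.5183 0.0099 0.1431] axis [0.5534 0.1309] Ftool [-0.   3.5 -2.8] Ttool [-0.84  0.59  0.21]
t 17.45 yaw 1.2681 pos [0.5159 0.0106 0.1431] axis [0.5534 0.1309] Ftool [-0.5  4.3 -3.4] Ttool [-0.76  0.58  0.25]
t 17.7 yaw 1.2482 pos [0.5135 0.0114 0.1431] axis [0.5534 0.1309] Ftool [ 0.4  3.7 -2.6] Ttool [-0.79  0.67  0.22]
```

```bash
python3 -m jog '[[0,-0.25,0,0,0,0.02,0],[0,-0.25,0,0,0,0.02,0]]' >/dev/null; python3 -c "
from h import *
fr()"
```

```text
t 17.95 yaw 1.2283 pos [0.5111 0.0123 0.1431] axis [0.5535 0.1309] Ftool [ 0.8  3.1 -1.9] Ttool [-0.74  0.67  0.26]
```

```bash
for i in 1 2 3; do python3 -m jog '[[0,-0.25,0,0,0,0.02,0],[0,-0.25,0,0,0,0.02,0]]' >/dev/null; python3 -c "
from h import *
fr()"; done
```

```text
t 18.2 yaw 1.2083 pos [0.5088 0.0131 0.1431] axis [0.5535 0.1309] Ftool [ 1.4  3.  -1.3] Ttool [-0.72  0.73  0.21]
t 18.45 yaw 1.1884 pos [0.5064 0.014  0.1431] axis [0.5535 0.1309] Ftool [ 1.1  2.8 -2.1] Ttool [-0.68  0.9   0.24]
t 18.7 yaw 1.1683 pos [0.5041 0.0149 0.1431] axis [0.5535 0.1309] Ftool [ 1.2  2.1 -2. ] Ttool [-0.68  1.01  0.18]
```

```bash
for i in 1 2; do python3 -m jog '[[0,-0.25,0,0,0,0.02,0],[0,-0.25,0,0,0,0.02,0]]' >/dev/null; python3 -c "
from h import *
fr()"; done
```

```text
t 18.95 yaw 1.1483 pos [0.5018 0.016  0.1431] axis [0.5535 0.1309] Ftool [ 2.6  2.3 -1.6] Ttool [-0.64  1.19  0.13]
t 19.2 yaw 1.1283 pos [0.4996 0.0169 0.1431] axis [0.5536 0.1308] Ftool [ 4.1  2.7 -1.2] Ttool [-0.65  1.35  0.21]
```

```bash
for i in 1 2; do python3 -m jog '[[0,-0.25,0,0,0,0.02,0],[0,-0.25,0,0,0,0.02,0]]' >/dev/null; python3 -c "
from h import *
fr()"; done
```

```text
t 19.45 yaw 1.1084 pos [0.4973 0.0181 0.1431] axis [0.5535 0.1308] Ftool [ 4.6  2.9 -0.4] Ttool [-0.55  1.56  0.14]
t 19.7 yaw 1.0888 pos [0.4952 0.0192 0.1431] axis [0.5536 0.1308] Ftool [ 4.3  2.2 -0.5] Ttool [-0.62  1.58  0.09]
```

```bash
for i in 1 2; do python3 -m jog '[[0.02,-0.25,0,0,0,0.02,0],[0.02,-0.25,0,0,0,0.02,0]]' >/dev/null; python3 -c "
from h import *
fr()"; done; python3 - <<'E'
from h import *
p,d,P=cam('scene'); cv2.imwrite("pics/s3.png",p[...,::-1]); s=robot.state()
yaw=s["tcp_rot"][2]-np.pi; e=np.array([np.cos(yaw),np.sin(yaw)]); f=np.array([-e[1],e[0]]); D=P[...,:2]-np.array([.5533,.1308]); a=D@e;b=D@f;z=P[...,2]
for sl in [(-.03,.02),(.05,.065),(.065,.08),(.16,.18),(.2,.22),(.25,.28)]:
    m=(a>sl[0])&(a<sl[1])&(abs(b)<.03)&(z>.12)&(z<.2)
    if m.sum()<5: print(sl,m.sum());continue
    zt=np.percentile(z[m],95);t=m&(z>zt-.004); print(sl,m.sum(),zt.round(4),"a",a[t].mean().round(4),"b",b[t].mean().round(4),b[t].min().round(4),b[t].max().round(4))
E
```

```text
t 19.95 yaw 1.0689 pos [0.4931 0.0204 0.1431] axis [0.5537 0.1308] Ftool [ 1.7  1.9 -1.4] Ttool [-0.72  1.43 -0.03]
t 20.2 yaw 1.0487 pos [0.4909 0.0216 0.1431] axis [0.5538 0.1308] Ftool [ 2.   3.7 -0.9] Ttool [-0.9   1.1  -0.03]
(-0.03, 0.02) 52 0.173 a -0.0029 b 0.0164 0.009 0.0222
(0.05, 0.065) 8 0.168 a 0.053 b 0.0107 0.0106 0.0109
(0.065, 0.08) 1
(0.16, 0.18) 80 0.1715 a 0.1698 b 0.0013 -0.0082 0.0096
(0.2, 0.22) 104 0.1731 a 0.2103 b 0.0016 -0.007 0.0108
(0.25, 0.28) 172 0.1723 a 0.2645 b 0.0007 -0.0088 0.0106
```

```bash
for i in 1 2; do python3 -m jog '[[0,-0.25,0,0,0,0.02,0],[0,-0.25,0,0,0,0.02,0]]' >/dev/null; python3 -c "
from h import *
fr()"; done
```

```text
t 20.5 yaw 1.029 pos [0.4889 0.0228 0.1432] axis [0.5538 0.1308] Ftool [ 1.9  4.4 -2.1] Ttool [-1.    1.04 -0.1 ]
t 20.75 yaw 1.0091 pos [0.4868 0.0241 0.1432] axis [0.5539 0.1307] Ftool [ 1.7  4.5 -1.2] Ttool [-1.11  1.09 -0.11]
```

```bash
cat >> h.py <<'E'
def fm():
    fr(); s=robot.state(); A=R.from_euler('xyz',s["tcp_rot"]).as_matrix(); F=s["contact_force"]@A; T=s["ft_torque"]@A
    print("   M nut",round(T[2]-.126*F[1],2),"M hinge",round(T[2]-.086*F[1],2))
E
for i in 1 2; do python3 -m jog '[[0,-0.25,0,0,0,0.02,0],[0,-0.25,0,0,0,0.02,0]]' >/dev/null; python3 -c "
from h import *
fm()"; done
```

```text
t 21.0 yaw 0.9892 pos [0.485  0.0253 0.1433] axis [0.5542 0.1306] Ftool [ 1.4  6.9 -0.4] Ttool [-1.63  1.06 -0.37]
   M nut -1.24 M hinge -0.97
t 21.25 yaw 0.969 pos [0.4831 0.0266 0.1433] axis [0.5544 0.1304] Ftool [ 3.   7.7 -0.3] Ttool [-1.84  1.1  -0.19]
   M nut -1.16 M hinge -0.86
```

```bash
for i in 1 2; do python3 -m jog '[[0,-0.18,0,0,0,0.02,0],[0,-0.18,0,0,0,0.02,0]]' >/dev/null; python3 -c "
from h import *
fm()"; done
```

```text
t 21.5 yaw 0.9489 pos [0.4817 0.0276 0.1433] axis [0.5551 0.13  ] Ftool [3.2 7.1 0.2] Ttool [-1.85  1.13 -0.14]
   M nut -1.03 M hinge -0.75
t 21.75 yaw 0.9289 pos [0.4803 0.0286 0.1433] axis [0.5557 0.1295] Ftool [3.3 7.1 0.2] Ttool [-1.91  1.21 -0.12]
   M nut -1.01 M hinge -0.73
```

```bash
python3 -m jog '[[0,-0.16,0,0,0,0.02,0],[0,-0.16,0,0,0,0.02,0],[0,-0.16,0,0,0,0.02,0]]' >/dev/null; python3 -c "
from h import *
fm()"
```

```text
t 22.12 yaw 0.9092 pos [0.4789 0.0297 0.1433] axis [0.5564 0.1291] Ftool [2.9 6.9 1.3] Ttool [-1.73  1.34 -0.1 ]
   M nut -0.97 M hinge -0.69
```

The click happened: the hinge moment peaked at 0.97 and has fallen to 0.69 N m, and the geometry gives about 0.08 rad of break-over. I'll back off and relax.

```bash
python3 -m jog '[[0,0.35,0,0,0,-0.04,0],[0,0.7,0,0,0,-0.08,0],[0,0.95,0,0,0,-0.1,0],[0,1.1,0,0,0,-0.112,0],[0,1.1,0,0,0,-0.112,0]]' >/dev/null; python3 -c "
from h import *
fm()"
```

```text
t 22.75 yaw 1.0215 pos [0.4876 0.0235 0.1432] axis [0.5534 0.131 ] Ftool [6.5 5.  1.1] Ttool [-1.25  2.01  0.04]
   M nut -0.6 M hinge -0.4
```

```bash
python3 -m jog '[[0.03,0.25,0,0,0,-0.02,0],[0.05,0.4,0,0,0,-0.03,0],[0.05,0.4,0,0,0,-0.03,0]]' >/dev/null; python3 -c "
from h import *
fm()"; python3 -m jog '[[0,0,-0.2,0,0,0,0],[0,0,-0.5,0,0,0,0],[0,0,-0.5,0,0,0,0]]' >/dev/null; python3 -c "
from h import *
fm()"
```

```text
t 23.12 yaw 1.0512 pos [0.4908 0.0216 0.1431] axis [0.5533 0.131 ] Ftool [ 3.5  2.9 -1.2] Ttool [-0.91  1.53  0.17]
   M nut -0.2 M hinge -0.08
t 23.5 yaw 1.0524 pos [0.491  0.0227 0.1478] axis [0.5534 0.1322] Ftool [15.3  7.3 19.2] Ttool [-1.85  2.16  0.44]
   M nut -0.48 M hinge -0.19
```

```bash
python3 -c "
from h import *
st()"; python3 -m jog '[[0.05,0,0,0,0,0,0],[0.08,0.03,0,0,0,0,0],[0.08,0.03,0,0,0,0,0]]' >/dev/null; python3 -c "
from h import *
fm()";  python3 -m jog '[[0.0,0,-0.1,0,0,0,0],[0.0,0,-0.2,0,0,0,0],[0.0,0,-0.2,0,0,0,0]]' >/dev/null; python3 -c "
from h import *
fm();st()"
```

```text
t 23.5 pos [0.491  0.0227 0.1478] rpy [ 3.141 -0.     1.052] F [ 13.9   9.6 -19.2] T [ 0.96 -2.67 -0.44] w 0.0184 gf 98.5 q [-0.93  0.33  0.9   2.13 -0.35  0.84 -0.33]
t 23.88 yaw 1.052 pos [0.4911 0.0227 0.1475] axis [0.5535 0.1321] Ftool [11.4  6.7 14.9] Ttool [-1.52  1.34  0.37]
   M nut -0.47 M hinge -0.21
t 24.25 yaw 1.0528 pos [0.4912 0.0233 0.1495] axis [0.5536 0.1328] Ftool [14.7  4.8 16.4] Ttool [-1.25  2.27  0.17]
   M nut -0.44 M hinge -0.25
t 24.25 pos [0.4912 0.0233 0.1495] rpy [-3.141 -0.     1.053] F [ 11.5  10.4 -16.4] T [ 1.35 -2.21 -0.17] w 0.0184 gf 98.5 q [-0.93  0.32  0.9   2.13 -0.34  0.84 -0.34]
```

```bash
cat >> h.py <<'E'
def bar(c=(.5533,.1308),zlo=.12,zhi=.24,yaw=None):
    p,d,P=cam('scene'); s=robot.state()
    if yaw is None: yaw=s["tcp_rot"][2]-np.pi
    e=np.array([np.cos(yaw),np.sin(yaw)]); f=np.array([-e[1],e[0]]); D=P[...,:2]-np.array(c); a=D@e;b=D@f;z=P[...,2]
    for sl in [(-.03,.02),(.03,.04),(.05,.065),(.065,.08),(.16,.18),(.2,.22),(.22,.25),(.25,.28)]:
        m=(a>sl[0])&(a<sl[1])&(abs(b)<.03)&(z>zlo)&(z<zhi)
        if m.sum()<5: print(sl,m.sum());continue
        zt=np.percentile(z[m],95);t=m&(z>zt-.004); print(sl,m.sum(),zt.round(4),"a",a[t].mean().round(4),"b",b[t].mean().round(4))
    return p
E
python3 - <<'E'
from h import *
p=bar(); cv2.imwrite("pics/s4.png",p[...,::-1])
E
```

```text
(-0.03, 0.02) 44 0.1738 a -0.0053 b 0.0177
(0.03, 0.04) 8 0.1689 a 0.0358 b 0.0097
(0.05, 0.065) 9 0.1727 a 0.0552 b 0.009
(0.065, 0.08) 2
(0.16, 0.18) 80 0.1797 a 0.17 b 0.0
(0.2, 0.22) 111 0.1836 a 0.2099 b -0.0012
(0.22, 0.25) 165 0.1835 a 0.2357 b -0.001
(0.25, 0.28) 163 0.1847 a 0.2655 b -0.0013
```

The handle end has tilted up about 0.047 rad while the socket stays down, so it's cocked on the nut. I'll re-seat it level, centre the yaw play, grip at 120 N and lift with a head-up pitch moment.

```bash
python3 -m jog '[[-0.08,0,0.3,0,0,0,0],[-0.1,0.1,0.6,0,0,-0.01,0],[-0.1,0.25,0.6,0,0,-0.02,0],[-0.1,0.25,0.6,0,0,-0.02,0]]' 120 >/dev/null; python3 -c "
from h import *
fm();st()"; python3 -m jog '[[0,0,-0.1,0,0.03,0,0],[0,0,-0.2,0,0.05,0,0],[0,0,-0.2,0,0.05,0,0]]' >/dev/null; python3 -c "
from h import *
fm();bar()"
```

```text
t 24.8 yaw 1.0718 pos [0.493  0.0206 0.1442] axis [0.5533 0.1313] Ftool [ 6.  -0.2 -2.5] Ttool [-0.16  2.45 -0.17]
   M nut -0.15 M hinge -0.15
t 24.8 pos [0.493  0.0206 0.1442] rpy [-3.141e+00 -1.000e-03  1.072e+00] F [2.7 5.3 2.5] T [ 2.08 -1.31  0.17] w 0.0177 gf 122.6 q [-0.91  0.33  0.89  2.13 -0.35  0.83 -0.3 ]
t 25.18 yaw 1.0725 pos [0.4928 0.0215 0.1457] axis [0.553 0.132] Ftool [17.8  4.9 19.1] Ttool [-1.16  2.53  0.24]
   M nut -0.37 M hinge -0.18
(-0.03, 0.02) 51 0.1742 a -0.0027 b 0.0164
(0.03, 0.04) 0
(0.05, 0.065) 6 0.1671 a 0.0577 b 0.0097
(0.065, 0.08) 0
(0.16, 0.18) 80 0.1743 a 0.1703 b -0.001
(0.2, 0.22) 108 0.1766 a 0.2106 b -0.0009
(0.22, 0.25) 159 0.1754 a 0.235 b -0.0013
(0.25, 0.28) 175 0.1757 a 0.2647 b -0.0017
```

```bash
python3 -m jog '[[0.15,0,0,0,0,0,0],[0.3,-0.05,0,0,0,0,0],[0.3,-0.05,0,0,0,0,0]]' >/dev/null; python3 -c "
from h import *
fm()"; python3 -m jog '[[0.0,0,-0.1,0,0.01,0,0],[0.04,0,-0.2,0,0.02,0,0],[0.04,0,-0.2,0,0.02,0,0]]' >/dev/null; python3 -c "
from h import *
fm();bar()"
```

```text
t 25.6 yaw 1.0707 pos [0.4927 0.022  0.1455] axis [0.5531 0.1325] Ftool [-0.1  5.8 10. ] Ttool [-1.27 -0.88  0.25]
   M nut -0.48 M hinge -0.25
t 25.98 yaw 1.071 pos [0.4931 0.0228 0.1475] axis [0.5533 0.1332] Ftool [ 6.6  6.6 16. ] Ttool [-1.54 -0.19  0.47]
   M nut -0.35 M hinge -0.09
(-0.03, 0.02) 51 0.1749 a -0.0045 b 0.0156
(0.03, 0.04) 0
(0.05, 0.065) 6 0.1673 a 0.0534 b 0.0094
(0.065, 0.08) 1
(0.16, 0.18) 76 0.1758 a 0.17 b -0.0004
(0.2, 0.22) 107 0.1799 a 0.2099 b -0.0011
(0.22, 0.25) 168 0.1786 a 0.2356 b -0.0014
(0.25, 0.28) 170 0.1794 a 0.2658 b -0.0026
```

```bash
python3 -m jog '[[0.1,0.1,0,0,0.02,0,0],[0.2,0.15,0,0,0.05,0,0],[0.25,0.15,-0.1,0,0.07,0,0],[0.25,0.15,-0.1,0,0.07,0,0]]' >/dev/null; python3 -c "
from h import *
fm();st();bar()"
```

```text
t 26.52 yaw 1.0703 pos [0.4961 0.0244 0.1494] axis [0.556  0.1338] Ftool [-1.7  1.4 13.9] Ttool [-0.45 -1.38 -0.07]
   M nut -0.24 M hinge -0.18
t 26.52 pos [0.4961 0.0244 0.1494] rpy [-3.141 -0.141  1.07 ] F [  1.3  -0.4 -14. ] T [-1.43  0.26  0.  ] w 0.018 gf 118.6 q [-0.81  0.27  0.84  2.16 -0.47  0.78 -0.17]
(-0.03, 0.02) 56 0.1758 a -0.0037 b 0.0164
(0.03, 0.04) 1
(0.05, 0.065) 4
(0.065, 0.08) 0
(0.16, 0.18) 78 0.1781 a 0.1703 b 0.0018
(0.2, 0.22) 114 0.1814 a 0.2102 b 0.0016
(0.22, 0.25) 159 0.1812 a 0.2355 b 0.0018
(0.25, 0.28) 170 0.1818 a 0.2657 b 0.0019
```

```bash
python3 -m jog '[[0.05,0,-0.15,0,0,0,0],[0.09,0,-0.3,0,0,0,0],[0.09,0,-0.3,0,0,0,0]]' >/dev/null; python3 -c "
from h import *
fm();bar()"; python3 -m jog '[[0.05,0,-0.15,0,0,0,0],[0.09,0,-0.3,0,0,0,0],[0.09,0,-0.3,0,0,0,0]]' >/dev/null; python3 -c "
from h import *
fm();bar()"
```

```text
t 26.95 yaw 1.0715 pos [0.4969 0.0254 0.1527] axis [0.5567 0.1349] Ftool [ 1.6  0.8 15.7] Ttool [-0.4  -0.54 -0.13]
   M nut -0.23 M hinge -0.2
(-0.03, 0.02) 48 0.1742 a -0.0059 b 0.0169
(0.03, 0.04) 1
(0.05, 0.065) 4
(0.065, 0.08) 1
(0.16, 0.18) 71 0.1821 a 0.1701 b 0.0014
(0.2, 0.22) 107 0.1863 a 0.2095 b 0.0024
(0.22, 0.25) 162 0.1869 a 0.2351 b 0.002
(0.25, 0.28) 167 0.1887 a 0.2664 b 0.0019
t 27.38 yaw 1.0717 pos [0.4974 0.0263 0.1559] axis [0.5571 0.1358] Ftool [ 7.2  1.8 17. ] Ttool [-0.3   0.51 -0.08]
   M nut -0.31 M hinge -0.23
(-0.03, 0.02) 47 0.1736 a -0.0055 b 0.0188
(0.03, 0.04) 3
(0.05, 0.065) 6 0.1738 a 0.0552 b 0.0104
(0.065, 0.08) 1
(0.16, 0.18) 71 0.1865 a 0.1707 b 0.0023
(0.2, 0.22) 106 0.1913 a 0.2094 b 0.0019
(0.22, 0.25) 161 0.1925 a 0.2355 b 0.0019
(0.25, 0.28) 159 0.195 a 0.2665 b 0.0025
```

Lifting only tilts it. I'll re-seat it level, release the grip so all the stress goes, then re-grip closer to the balance point, which shortens the lever.

```bash
python3 -c "
from h import *
plan((.4947,.0198,.1431),np.degrees(1.08))"
```

```text
rel cm [-0.87  0.07  1.16] rot [ 0.001 -0.141 -0.008] dist 1.5
```

```bash
python3 -m jog '[[-0.2,0,0.3,0,-0.04,0,0],[-0.45,0,0.6,0,-0.07,0,0],[-0.7,0,0.9,0,-0.11,0,0],[-0.85,0.07,1.2,0,-0.141,0,0],[-0.85,0.07,1.2,0,-0.141,0,0]]' >/dev/null; python3 -c "
from h import *
fm()"; python3 -m jog '[[0,0,0,0,0,0,0.2],[0,0,0,0,0,0,0.4],[0,0,0,0,0,0,0.4]]' >/dev/null; python3 -c "
from h import *
st();bar();plan((.4947,.0198,.1431),np.degrees(1.08))"
```

```text
t 28.05 yaw 1.0707 pos [0.494  0.0183 0.1422] axis [0.5544 0.1288] Ftool [-5.4 -1.  -5.4] Ttool [ 0.21 -0.4  -0.44]
   M nut -0.31 M hinge -0.35
t 28.43 pos [0.4945 0.019  0.1425] rpy [3.141e+00 2.000e-03 1.071e+00] F [ 1.5 -1.3 -1.2] T [-0.24 -0.25  0.  ] w 0.034 gf 0.6 q [-0.9   0.34  0.88  2.13 -0.36  0.83 -0.3 ]
(-0.03, 0.02) 51 0.1499 a 0.0145 b 0.0191
(0.03, 0.04) 0
(0.05, 0.065) 1
(0.065, 0.08) 12 0.1593 a 0.0742 b -0.003
(0.16, 0.18) 85 0.1362 a 0.1676 b 0.013
(0.2, 0.22) 92 0.1281 a 0.209 b 0.0154
(0.22, 0.25) 31 0.1247 a 0.2256 b 0.0175
(0.25, 0.28) 0
rel cm [ 0.08 -0.02 -0.06] rot [ 0.     0.001 -0.009] dist 0.1
```

```bash
python3 - <<'E'
from h import *
p=bar(zlo=.1); cv2.imwrite("pics/s5.png",cv2.resize(p[80:230,180:380,::-1],(800,600),interpolation=cv2.INTER_CUBIC)); st()
E
```

```text
(-0.03, 0.02) 58 0.15 a 0.0144 b 0.0196
(0.03, 0.04) 0
(0.05, 0.065) 1
(0.065, 0.08) 11 0.1596 a 0.0731 b -0.0023
(0.16, 0.18) 93 0.1354 a 0.1671 b 0.0126
(0.2, 0.22) 122 0.1267 a 0.2087 b 0.0164
(0.22, 0.25) 175 0.1199 a 0.23 b 0.0181
(0.25, 0.28) 150 0.1123 a 0.2577 b 0.0201
t 28.52 pos [0.4945 0.019  0.1426] rpy [3.141e+00 1.000e-03 1.071e+00] F [ 0.8 -0.5  0. ] T [-0.18 -0.3   0.06] w 0.0345 gf 0.7 q [-0.9   0.34  0.88  2.13 -0.36  0.83 -0.3 ]
```

View pics/s5.png

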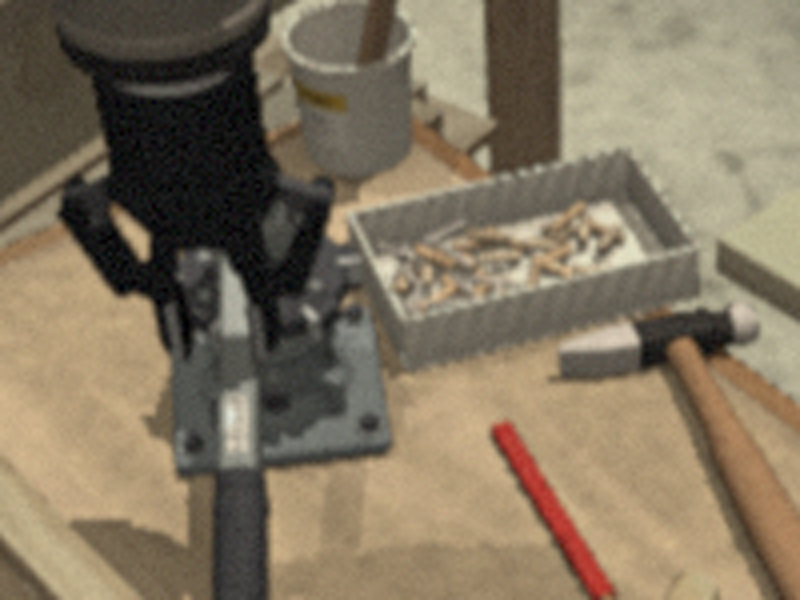

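The picture shows the wrench drooping freely between the fingers, its handle running from (215,260) down to (240,600), and the socket still hanging on the nut. I'll re-grip with the tool pitched to match, nearer the balance point.

```bash
cat >> h.py <<'E'
def plan2(pos,yaw,ay):
    s=robot.state(); A=R.from_euler('xyz',s["tcp_rot"]); B=R.from_euler('z',yaw)*R.from_euler('x',np.pi)*R.from_euler('y',ay)
    print("rel cm",(A.inv().apply(np.array(pos)-s["ee_pos"])*100).round(2),"rot",(A.inv()*B).as_rotvec().round(3))
E
python3 -c "
from h import *
plan2((.5128,.0416,.15),1.154,.1);plan2((.5128,.0416,.1217),1.154,.25)"
```

```text
rel cm [ 2.86  0.52 -0.75] rot [ 0.004  0.101 -0.083]
rel cm [2.86 0.52 2.08] rot [ 0.011  0.251 -0.083]
```

```bash
python3 -m jog '[[0,0.5,0,0,0,-0.04,0.7],[1,0.5,-0.5,0,0.05,-0.08,0.7],[2.8,0.5,-0.5,0,0.15,-0.08,0.7],[2.8,0.5,0.5,0,0.25,-0.08,0.7],[2.85,0.5,1.5,0.01,0.25,-0.083,0.7],[2.85,0.5,2.05,0.01,0.25,-0.083,0.7],[2.85,0.5,2.05,0.01,0.25,-0.083,0.6]]' >/dev/null; python3 -c "
from h import *
st();bar(zlo=.09,yaw=1.071-np.pi)"
```

```text
t 29.4 pos [0.5124 0.0421 0.1216] rpy [-3.141 -0.247  1.155] F [-0.3 -0.7  0.8] T [-0.2   0.09 -0.04] w 0.0512 gf 0.0 q [-0.64  0.33  0.69  2.17 -0.68  0.73  0.11]
(-0.03, 0.02) 50 0.1131 a 0.0047 b 0.0244
(0.03, 0.04) 36 0.0998 a 0.0354 b -0.0166
(0.05, 0.065) 39 0.0988 a 0.0549 b -0.0105
(0.065, 0.08) 11 0.1487 a 0.0766 b 0.0121
(0.16, 0.18) 36 0.2396 a 0.1648 b 0.011
(0.2, 0.22) 0
(0.22, 0.25) 0
(0.25, 0.28) 0
```

```bash
python3 - <<'E'
from h import *
bar(zlo=.015,zhi=.2,yaw=1.071-np.pi)
p,d,P=cam('scene'); np.save("s6.npy",P); cv2.imwrite("pics/s6.png",p[...,::-1])
Q=np.load("scene0.npy"); D=P[...,2]-Q[...,2]
m=(D>.015)&(P[...,2]<.2); 
for z0 in np.arange(.015,.2,.015):
    k=m&(P[...,2]>z0)&(P[...,2]<z0+.015)
    if k.sum()>5: print(z0.round(3),k.sum(),"x",np.percentile(P[k][:,0],[5,50,95]).round(3),"y",np.percentile(P[k][:,1],[5,50,95]).round(3))
E
```

```text
(-0.03, 0.02) 54 0.137 a 0.0184 b 0.028
(0.03, 0.04) 184 0.0982 a 0.0348 b -0.0163
(0.05, 0.065) 68 0.0992 a 0.0549 b -0.0092
(0.065, 0.08) 14 0.1482 a 0.0767 b 0.012
(0.16, 0.18) 69 0.094 a 0.1645 b 0.0245
(0.2, 0.22) 68 0.0702 a 0.2046 b 0.0257
(0.22, 0.25) 142 0.0556 a 0.225 b 0.0255
(0.25, 0.28) 262 0.0326 a 0.2654 b -0.0059
0.015 135 x [0.445 0.455 0.473] y [-0.131 -0.123 -0.105]
0.03 174 x [0.454 0.463 0.481] y [-0.119 -0.104 -0.086]
0.045 177 x [0.463 0.472 0.489] y [-0.096 -0.081 -0.065]
0.06 161 x [0.472 0.483 0.496] y [-0.073 -0.06  -0.047]
0.075 133 x [0.483 0.493 0.504] y [-0.049 -0.037 -0.021]
0.09 130 x [0.493 0.502 0.514] y [-0.026 -0.014 -0.001]
0.105 124 x [0.503 0.513 0.524] y [-0.004  0.008  0.02 ]
0.12 147 x [0.481 0.52  0.534] y [0.017 0.03  0.047]
0.135 144 x [0.474 0.527 0.541] y [0.014 0.042 0.057]
0.15 80 x [0.088 0.478 0.541] y [-0.032  0.012  0.044]
0.165 287 x [0.09  0.472 0.554] y [-0.03   0.01   0.055]
0.18 296 x [0.09  0.472 0.551] y [-0.03   0.003  0.052]
0.195 107 x [0.091 0.477 0.552] y [-0.03   0.001  0.04 ]
```

The wrench has slid further: it now leans with its handle end on the bench and its head on the nut. I'll measure its line exactly and grip it along that tilt.

```bash
python3 - <<'E'
from h import *
p,d,P=cam('scene'); P6=np.load("s6.npy"); Q=np.load("scene0.npy")
m=(P[...,2]-Q[...,2]>.008)&(P[...,2]>.006)&(P[...,2]<.17)&(P[...,0]>.43)&(P[...,0]<.56)&(P[...,1]<.05)&(P[...,1]>-.2)
print("moved",np.nanmedian(abs(P-P6)[m],0).round(4))
yaw=1.1626-np.pi
for it in range(4):
    f=np.array([-np.sin(yaw),np.cos(yaw),0]); e=np.array([np.cos(yaw),np.sin(yaw),0])
    X=P[m]; D=X-np.array([.5533,.1308,0]); a=D@e; b=D@f; z=X[:,2]
    rows=[]
    for a0 in np.arange(.09,.30,.015):
        k=(a>a0)&(a<a0+.015)&(z>.17-.62*(a-.06)-.03)&(z<.21-.55*(a-.06))
        if k.sum()<12: continue
        rows.append((a0+.0075,np.percentile(b[k],3),np.percentile(b[k],97),np.percentile(z[k],90),k.sum()))
    r=np.array(rows); k=r[:,0]>.13; s=np.polyfit(r[k,0],(r[k,1]+r[k,2])/2,1); yaw+=s[0]
print(r.round(4)); print("yaw tool",yaw+np.pi,"b fit",s, "tilt",np.arctan(-np.polyfit(r[k,0],r[k,3],1)[0]))
k=(z<.06)&(abs(b-np.polyval(s,a))<.02); print("far end a,z", np.percentile(a[k],[90,97,99.5]), z[k].min(), "z at end",np.percentile(z[k&(a>np.percentile(a[k],95))],[5,50,95]))
E
```

```text
moved [0.0003 0.0012 0.0012]
[[ 9.750e-02 -1.730e-02  3.120e-02  1.382e-01  8.000e+01]
 [ 1.125e-01 -4.140e-02  3.750e-02  1.587e-01  2.210e+02]
 [ 1.275e-01 -4.390e-02  3.930e-02  1.683e-01  1.230e+02]
 [ 1.425e-01  3.400e-03  2.160e-02  1.096e-01  7.800e+01]
 [ 1.575e-01  1.800e-03  2.180e-02  9.940e-02  8.200e+01]
 [ 1.725e-01  4.000e-03  2.220e-02  9.050e-02  7.400e+01]
 [ 1.875e-01  2.700e-03  2.300e-02  8.240e-02  8.500e+01]
 [ 2.025e-01 -2.200e-03  2.510e-02  7.310e-02  1.010e+02]
 [ 2.175e-01 -1.100e-03  2.440e-02  6.480e-02  1.150e+02]
 [ 2.325e-01  4.000e-04  2.520e-02  5.440e-02  1.060e+02]
 [ 2.475e-01 -7.000e-04  2.560e-02  4.410e-02  1.130e+02]
 [ 2.625e-01 -1.400e-03  2.550e-02  3.620e-02  1.070e+02]
 [ 2.775e-01  7.000e-04  2.460e-02  2.770e-02  8.500e+01]]
yaw tool 1.1575789540450043 b fit [1.15920599e-09 1.23339695e-02] tilt 0.5462116784163782
far end a,z [0.27421895 0.27737422 0.28003532] 0.008438121655780395 z at end [0.01707375 0.02089086 0.02630481]
```

```bash
python3 -c "
from h import *
plan2((.5212-.4014*.0208,.0270-.9159*.0208,.0938+.0342),1.1576,.546);plan2((.5212,.0270,.0938),1.1576,.546)"
```

```text
rel cm [-2.88  1.4  -1.33] rot [ 0.002  0.297 -0.002]
rel cm [-1.71  1.4   2.5 ] rot [ 0.002  0.297 -0.002]
```

```bash
python3 -m jog '[[0,0.7,-0.5,0,0,0,0.9],[-1,1.4,-1.2,0,0.1,0,0.9],[-2.3,1.4,-1.3,0,0.25,0,0.9],[-2.9,1.4,-1.3,0,0.297,0,0.9],[-2.5,1.4,0,0,0.297,0,0.8],[-2,1.4,1.5,0,0.297,0,0.7],[-1.7,1.4,2.5,0,0.297,0,0.6],[-1.7,1.4,2.5,0,0.297,0,0.5]]' >/dev/null; python3 - <<'E'
from h import *
st()
p,d,P=cam('scene'); P6=np.load("s6.npy"); cv2.imwrite("pics/s7.png",p[...,::-1])
yaw=1.1576-np.pi; f=np.array([-np.sin(yaw),np.cos(yaw),0]); e=np.array([np.cos(yaw),np.sin(yaw),0])
D=P-np.array([.5533,.1308,0]); a=D@e;b=D@f;z=P[...,2]
for a0 in (.15,.18,.21,.24,.265):
    k=(a>a0)&(a<a0+.015)&(abs(b-.012)<.03)&(z>.012)&(z<.16)
    print(a0+.0075,k.sum(),np.percentile(b[k],[3,97]).round(4),np.percentile(z[k],90).round(4)) if k.sum()>5 else print(a0,k.sum())
E
```

```text
t 30.6 pos [0.5213 0.0262 0.0936] rpy [-3.142 -0.546  1.154] F [ 0.4 -1.4 -0.1] T [-0.54  0.26 -0.07] w 0.0431 gf 0.0 q [ 0.06  0.37  0.11  2.21 -1.02  0.68  0.6 ]
0.1575 120 [-0.0135  0.0404] 0.1493
0.1875 80 [0.003 0.023] 0.0812
0.2175 112 [-0.0011  0.025 ] 0.0645
0.2475 113 [-0.0006  0.0255] 0.045
0.2725 136 [-0.0165  0.0253] 0.0309
```

```bash
python3 -m jog '[[0,0,0,0,0,0,0.3],[0,0,0,0,0,0,0.2],[0,0,0,0,0,0,0],[0,0,0,0,0,0,0],[0,0,0,0,0,0,0],[0,0,0,0,0,0,0]]' 120 >/dev/null; python3 -c "
from h import *
st()"
```

```text
t 31.4 pos [0.5202 0.0267 0.0942] rpy [-3.141 -0.546  1.155] F [-11.4  -5.4  15.1] T [0.06 1.83 1.36] w 0.0192 gf 116.5 q [ 0.06  0.37  0.11  2.21 -1.02  0.69  0.6 ]
```

```bash
python3 -m jog '[[0,0,-0.2,0,0,0,0],[0,0,-0.5,0,0,0,0],[0,0,-0.5,0,0,0,0]]' >/dev/null; python3 -c "
from h import *
fm()"; python3 -m jog '[[0,0,-0.2,0,0,0,0],[0,0,-0.5,0,0,0,0],[0,0,-0.5,0,0,0,0]]' >/dev/null; python3 -c "
from h import *
fm()"
```

```text
t 31.77 yaw 1.1545 pos [0.5202 0.024  0.0981] axis [0.5637 0.1225] Ftool [-3.9 -1.4  3.2] Ttool [ 0.28 -1.05 -0.05]
   M nut 0.13 M hinge 0.07
t 32.15 yaw 1.1542 pos [0.5191 0.0216 0.1024] axis [0.5627 0.12  ] Ftool [-2.5 -0.9  4.2] Ttool [-0.01 -1.08  0.01]
   M nut 0.13 M hinge 0.09
```

Free: only the wrench's weight shows now. I'll pull clear, then level.

```bash
python3 -m jog '[[0,0,-0.7,0,0,0,0],[0,0,-1.5,0,0,0,0],[0.3,0,-2.5,0,0,0,0],[1,0,-4,0,0,0,0],[2.5,0,-6.5,0,0,0,0],[4,0,-9,0,0,0,0],[4,0,-9,0,0,0,0]]' >/dev/null; python3 - <<'E'
from h import *
fm()
s=robot.state(); z=np.array(s["ee_pos"])
# target: level, rise, handle heading yaw of rest -> compute only
plan2((.5,-.05,.24),1.3,0); plan2((.54,-.16,.25),1.958,0)
E
```

```text
t 33.02 yaw 1.1566 pos [0.5147 0.01   0.2022] axis [0.558  0.1085] Ftool [-2.4 -0.3  5. ] Ttool [ 0.01 -1.08  0.01]
   M nut 0.04 M hinge 0.03
rel cm [-3.23  1.1  -6.39] rot [ 0.044 -0.546 -0.141]
rel cm [ -9.94   9.21 -11.61] rot [ 0.224 -0.515 -0.782]
```

```bash
python3 -m jog '[[-1.5,0.5,-3,0.01,-0.18,-0.05,0],[-3.2,1.1,-6.4,0.04,-0.36,-0.1,0],[-3.2,1.1,-6.4,0.04,-0.546,-0.141,0],[-6,4.5,-9,0.12,-0.53,-0.4,0],[-8,7,-10.5,0.18,-0.52,-0.6,0],[-9.9,9.2,-11.6,0.224,-0.515,-0.782,0],[-9.9,9.2,-11.6,0.224,-0.515,-0.782,0],[-9.9,9.2,-11.6,0.224,-0.515,-0.782,0],[-9.9,9.2,-11.6,0.224,-0.515,-0.782,0]]' >/dev/null; python3 - <<'E'
from h import *
st(); plan2((.5556,-.2070,.18),1.958,0)
s=robot.state(); y=s["tcp_rot"][2]-np.pi; c=s["ee_pos"][:2]-.11*np.array([np.cos(y),np.sin(y)]); print(c)
bar(c=c,zlo=.2,zhi=.32)
E
```

```text
t 34.15 pos [ 0.539  -0.1588  0.2471] rpy [-3.137e+00 -3.000e-03  1.956e+00] F [ 0.4  0.8 -5.2] T [ 0.05  0.01 -0.02] w 0.0191 gf 117.9 q [-0.02  0.23  0.23  1.85 -0.06  1.07  0.62]
rel cm [-5.11 -0.24  6.69] rot [-0.004 -0.003 -0.002]
[ 0.4976791  -0.05688715]
(-0.03, 0.02) 580 0.2798 a 0.0041 b -0.0076
(0.03, 0.04) 32 0.2704 a 0.0348 b -0.0108
(0.05, 0.065) 21 0.263 a 0.0562 b -0.0121
(0.065, 0.08) 12 0.2674 a 0.0705 b 0.0013
(0.16, 0.18) 173 0.2732 a 0.1699 b -0.0027
(0.2, 0.22) 191 0.275 a 0.21 b -0.0031
(0.22, 0.25) 300 0.2742 a 0.2349 b -0.003
(0.25, 0.28) 317 0.2734 a 0.2648 b -0.003
```

```bash
python3 -m jog '[[-2.5,-0.1,2,0,0,0,0],[-5.1,-0.24,6,0,0,0,0],[-5.1,-0.24,10,0,-0.015,0,0],[-5.1,-0.24,11.7,0,-0.015,0,0],[-5.1,-0.24,11.7,0,-0.015,0,0],[-5.1,-0.24,11.7,0,-0.015,0,0]]' >/dev/null; python3 - <<'E'
from h import *
st(); plan2((.5556,-.2070,.0536),1.958,0)
bar(c=(.512,-.105),zlo=.1,zhi=.2,yaw=np.radians(-67.7))
E
```

```text
t 34.95 pos [ 0.5567 -0.2074  0.132 ] rpy [-3.14   0.013  1.958] F [ 0.3  0.6 -4.2] T [ 0.07 -0.02  0.01] w 0.0189 gf 117.8 q [ 0.06  0.41  0.23  1.9  -0.11  0.84  0.73]
rel cm [ 0.18 -0.08  7.84] rot [-0.002  0.013 -0.   ]
(-0.03, 0.02) 494 0.1629 a 0.005 b -0.0042
(0.03, 0.04) 44 0.1596 a 0.0367 b -0.0005
(0.05, 0.065) 10 0.1603 a 0.0513 b 0.0006
(0.065, 0.08) 1
(0.16, 0.18) 150 0.159 a 0.1701 b 0.0003
(0.2, 0.22) 169 0.1619 a 0.2099 b -0.0004
(0.22, 0.25) 272 0.1615 a 0.235 b -0.0001
(0.25, 0.28) 275 0.1614 a 0.2653 b -0.0
```

```bash
python3 -m jog '[[0,0,2.5,0,0,0,0],[0,0,5,0,0,0,0],[0,0,6.5,0,0,0,0],[0,-0.05,7.2,0,0,0,0],[0,-0.05,7.5,0,0,0,0],[0,-0.05,7.5,0,0,0,0]]' >/dev/null; python3 -c "
from h import *
st()"; python3 -m jog '[[0,0,0.2,0,0,0,0],[0,0,0.4,0,0,0,0],[0,0,0.4,0,0,0,0]]' >/dev/null; python3 - <<'E'
from h import *
st(); bar(c=(.512,-.105),zlo=.06,zhi=.12,yaw=np.radians(-67.7))
E
```

```text
t 35.75 pos [ 0.5558 -0.2086  0.056 ] rpy [-3.139  0.013  1.958] F [ 0.2  0.  -5.2] T [ 0.03 -0.   -0.03] w 0.019 gf 117.8 q [ 0.08  0.51  0.21  1.94 -0.14  0.7   0.76]
t 36.12 pos [ 0.5561 -0.2088  0.0534] rpy [-3.14   0.013  1.958] F [-9.5  3.9 25. ] T [ 0.83  1.74 -0.1 ] w 0.019 gf 118.9 q [ 0.08  0.51  0.21  1.94 -0.14  0.69  0.76]
(-0.03, 0.02) 282 0.086 a 0.0056 b -0.0055
(0.03, 0.04) 39 0.0814 a 0.0369 b -0.0017
(0.05, 0.065) 35 0.0817 a 0.0546 b -0.0023
(0.065, 0.08) 14 0.0801 a 0.0752 b -0.0179
(0.16, 0.18) 130 0.0808 a 0.1698 b -0.0011
(0.2, 0.22) 156 0.0827 a 0.2101 b -0.0016
(0.22, 0.25) 354 0.0818 a 0.2352 b -0.0017
(0.25, 0.28) 240 0.0818 a 0.2654 b -0.0011
```

```bash
python3 -m jog '[[0,0,0,0,0,0,0.2],[0,0,0,0,0,0,0.35],[0,0,0,0,0,0,0.5],[0,0,0,0,0,0,0.6],[0,0,-3,0,0,0,0.6],[0,0,-7,0,0,0,0.6],[0,0,-12,0,0,0,0.6],[0,0,-17,0,0,0,0.6],[0,0,-17,0,0,0,0.6]]' 60 >/dev/null; python3 - <<'E'
from h import *
st(); bar(c=(.512,-.105),zlo=.06,zhi=.12,yaw=np.radians(-67.7))
E
python3 -m jog '[[0,0,-3,0,0,0,0.6],[8,5,-6,0,0,0,0.6],[16,10,-8,0,0,0,0.6],[22,16,-8,0,0,0,0.6],[28,22,-8,0,0,0,0.6],[34,28,-8,0,0,0,0.6],[36,28,-8,0,0,0,0.6],[36,28,-8,0,0,0,0.6]]' | head -3; python3 - <<'E'
from h import *
bar(c=(.512,-.105),zlo=.06,zhi=.12,yaw=np.radians(-67.7))
p,d,P=cam("top"); cv2.imwrite("pics/topend.png",p[...,::-1]); P0=np.load("top0.npy")
# arm-free check of bystanders: image difference
q=cv2.imread("pics/top0.png"); D=np.abs(p[...,::-1].astype(int)-q).sum(-1)
for n,(u0,u1,v0,v1) in dict(glue=(405,460,180,230),tape=(425,475,220,270),pencil=(225,305,222,240),nut=(150,215,245,300),wrench=(270,410,215,300)).items(): print(n,(D[v0:v1,u0:u1]>90).mean().round(3))
E
```

```text
t 37.3 pos [ 0.5571 -0.2069  0.2253] rpy [3.14  0.016 1.958] F [-0.2  0.3 -1. ] T [ 0.02 -0.   -0.  ] w 0.0508 gf 0.0 q [ 0.03  0.3   0.26  1.82 -0.07  1.02  0.7 ]
(-0.03, 0.02) 269 0.0846 a 0.006 b -0.0037
(0.03, 0.04) 36 0.08 a 0.0368 b -0.0019
(0.05, 0.065) 86 0.0804 a 0.0574 b -0.0025
(0.065, 0.08) 140 0.0798 a 0.0737 b -0.0033
(0.16, 0.18) 125 0.0807 a 0.1701 b -0.0037
(0.2, 0.22) 154 0.083 a 0.2103 b -0.0037
(0.22, 0.25) 354 0.0817 a 0.2349 b -0.0042
(0.25, 0.28) 244 0.0819 a 0.2653 b -0.004
time: 38.35
ee_pos: [0.6717, 0.2116, 0.2938]
tcp_rot: [-3.136, 0.012, 1.958]
(-0.03, 0.02) 269 0.0845 a 0.0056 b -0.003
(0.03, 0.04) 37 0.0792 a 0.0368 b -0.0027
(0.05, 0.065) 83 0.0805 a 0.0577 b -0.0029
(0.065, 0.08) 138 0.0798 a 0.0732 b -0.0012
(0.16, 0.18) 125 0.0807 a 0.17 b -0.0029
(0.2, 0.22) 150 0.0824 a 0.2105 b -0.0034
(0.22, 0.25) 359 0.0819 a 0.2348 b -0.004
(0.25, 0.28) 239 0.0823 a 0.2649 b -0.0036
glue 0.003
tape 0.0
pencil 0.0
nut 0.069
wrench 0.054
```

The wrench lies level and centred in its rest and the bystanders haven't moved. Last check is the nut's angle, by fitting its hex side faces.

```bash
python3 - <<'E'
from h import *
def fit(Ps,nm):
    best=[]
    P=np.concatenate([p.reshape(-1,3) for p in Ps]); 
    P=P[(P[:,2]>.116)&(P[:,2]<.1285)&(np.hypot(P[:,0]-.553,P[:,1]-.1305)<.022)]
    for t in range(0,60,2):
        n=np.radians(t+30+60*np.arange(6)); N=np.stack([np.cos(n),np.sin(n)],-1); r=None
        for cx in np.arange(.549,.558,.001):
            for cy in np.arange(.126,.1345,.001):
                s=np.abs(((P[:,:2]-[cx,cy])@N.T).max(1)-.015).mean()
                if r is None or s<r[0]: r=(s,cx,cy)
        best.append((r[0]*1e3,t,r[1],r[2]))
    best.sort(); print(nm,len(P),[(round(b[0],3),b[1],round(b[2],3),round(b[3],3)) for b in best[:5]], "worst",round(best[-1][0],3))
for n in("top","scene"):
    fit([np.load(n+"0.npy")],n+" start"); fit([cam(n)[2] for _ in range(4)],n+" end")
# image match in rectified top view
a=ortho(cv2.imread("pics/top0.png"),"top",.5525,.1303,320,320,8,.132); b=ortho(cv2.imread("pics/topend.png"),"top",.5525,.1303,320,320,8,.132)
for nm,i in(("start",a),("end",b)):
    g=cv2.cvtColor(i,cv2.COLOR_BGR2GRAY).astype(np.float32); gx=cv2.Sobel(cv2.GaussianBlur(g,(0,0),4),-1,1,0); gy=cv2.Sobel(cv2.GaussianBlur(g,(0,0),4),-1,0,1)
    v,u=np.mgrid[0:320,0:320]; rr=np.hypot(u-158,v-164); m=(rr>95)&(rr<150)&(u>150); w=np.hypot(gx,gy)*m
    ang=np.degrees(np.arctan2(-gx,-gy)) # world angle: x up(-v), y left(-u)
    h,_=np.histogram(ang%60,30,(0,60),weights=w); print(nm,(h/h.max()).round(2), "phase",np.degrees(np.angle((w*np.exp(6j*np.radians(ang))).sum()))/6%60)
E
```

```text
top start 49 [(np.float64(1.577), 4, np.float64(0.553), np.float64(0.131)), (np.float64(1.581), 2, np.float64(0.553), np.float64(0.131)), (np.float64(1.591), 0, np.float64(0.553), np.float64(0.131)), (np.float64(1.593), 6, np.float64(0.553), np.float64(0.131)), (np.float64(1.622), 58, np.float64(0.553), np.float64(0.131))] worst 2.075
top end 220 [(np.float64(1.673), 10, np.float64(0.553), np.float64(0.131)), (np.float64(1.682), 12, np.float64(0.553), np.float64(0.131)), (np.float64(1.685), 8, np.float64(0.553), np.float64(0.131)), (np.float64(1.706), 14, np.float64(0.553), np.float64(0.131)), (np.float64(1.721), 6, np.float64(0.553), np.float64(0.131))] worst 2.061
scene start 70 [(np.float64(1.113), 2, np.float64(0.554), np.float64(0.13)), (np.float64(1.12), 4, np.float64(0.554), np.float64(0.13)), (np.float64(1.123), 0, np.float64(0.553), np.float64(0.131)), (np.float64(1.125), 6, np.float64(0.554), np.float64(0.13)), (np.float64(1.133), 8, np.float64(0.554), np.float64(0.13))] worst 1.473
scene end 257 [(np.float64(1.164), 6, np.float64(0.554), np.float64(0.13)), (np.float64(1.164), 4, np.float64(0.554), np.float64(0.13)), (np.float64(1.168), 8, np.float64(0.554), np.float64(0.13)), (np.float64(1.175), 2, np.float64(0.554), np.float64(0.13)), (np.float64(1.179), 10, np.float64(0.554), np.float64(0.13))] worst 1.447
start [0.2  0.19 0.25 0.27 0.29 0.28 0.33 0.33 0.37 0.41 0.37 0.37 0.52 0.66
 1.   0.89 0.65 0.5  0.37 0.32 0.26 0.21 0.21 0.18 0.18 0.17 0.18 0.17
 0.16 0.19] phase 27.485611
end [0.24 0.22 0.22 0.27 0.2  0.19 0.18 0.19 0.21 0.21 0.26 0.34 0.39 0.38
 0.41 0.5  0.52 0.51 0.53 0.6  0.83 1.   0.82 0.57 0.43 0.3  0.24 0.21
 0.21 0.21] phase 39.475952
```

The nut's corner now lies at about 8–13° (mod 60), against a stand axis of 11.9°, so it's home. Handing in.

```bash
python3 -c "
from h import *
print(order.hand_in())"
```

```text
the job is handed in; nothing more can be done
None
```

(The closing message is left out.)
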